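Clamp culture jars on the shaker, jog it, release the ratchet

TASK

Stand every white-lidded culture jar upright in a pocket of the shaker, lay the retaining bar across its two U brackets over the jars, and squeeze the scissor clamp's handles until its ratchet keeps the jaws shut over the bar's end without you. Then hold the green jog button right down for a good two seconds, never pressing it while the clamp is unlocked. Finally press the red-looped handle down, across the teeth, so that the clamp springs open, put the bar back lying flat lengthwise on the blue mat, leave the jars in their pockets, and leave everything else on the bench alone.

Things in the scene. Friction and masses are not known exactly. Their poses are not given: they have to be found in the camera images.
- shaker: fixed white orbital shaker, 140 (x) x 585 (y) x 45 mm housing. Origin at table level under the middle of the three pockets; in its frame x is across the housing (away from the robot at yaw 0), y is along the housing towards the clamp, z up. The housing spans y = -255 to +330 mm and x = -70 to +70 mm. On its top along y: grey console with the jog button (y = -220), U bracket (y = -118), three pockets, U bracket (y = +118), scissor clamp on a post (y = +200)
- pocket0 (a point): centre of the floor of pocket 0 at shaker y = -66 mm, 49 mm above the table; each pocket is 66 mm (x) by 62 mm (y) inside with thin clear walls 50 mm high
- pocket1 (a point): centre of the floor of pocket 1 at shaker y = 0 mm, 49 mm above the table; each pocket is 66 mm (x) by 62 mm (y) inside with thin clear walls 50 mm high
- pocket2 (a point): centre of the floor of pocket 2 at shaker y = 66 mm, 49 mm above the table; each pocket is 66 mm (x) by 62 mm (y) inside with thin clear walls 50 mm high
- seat_right (a point): middle of the seat of the U bracket on the console side, 144 mm above the table; the U is 20 mm wide inside (along shaker x), 14 mm thick along y, its cheeks 16 mm higher than the seat
- seat_left (a point): the same for the U bracket beside the clamp; the clamp's jaws lie just outside it, 5 to 15 mm above the laid bar's top, 28 mm apart when open, and they cover the bar's end when shut. Upright end stops 160 mm either side of the middle pocket, 12 mm higher than the seats, leave the 300 mm bar 10 mm of play at each end; the bar's underside clears the jar lids by 7 mm
- squeeze (a point): fixed point midway between the clamp's two handle shanks, at their mid-height (166 mm above the table), 80 mm from the clamp's pivot towards the loops (shaker +y). Here the shanks (8 mm thick, 14 mm high, running along shaker y) measure about 64 mm over their outsides when open and about 30 mm when squeezed right shut; they close towards each other along shaker x, nothing lies close below them, and the loops begin 20 mm farther out
- clamp (a joint): angle of one arm of the scissor clamp (the arms move together): 0 = sprung open, first ratchet tooth holds at about 0.14, second at about 0.185, hard stop 0.212 rad. Springs open it; shutting takes 10 to 20 N on each shank at the squeeze point
- red_loop (a point): top of the red finger loop at the end of the clamp's robot-side handle (28 x 30 mm pad, about 171 mm above the table; the dark loop opposite does not give). Squeeze by the steel shanks, not by this loop. Pressing it down by about 7 mm (3 to 5 N; it stops at 14 mm) frees the teeth and the clamp springs open, the loop swinging about 20 mm towards the robot; it must not be held in place sideways
- jog (a joint): travel of the round green jog button (32 mm across) on the console: 0 = up, 0.006 m = right down; about 4 N; counts as down beyond 0.004; it springs back
- jog_top (a point): top of the green jog button, about 137 mm above the table, pressed straight down
- bar: loose aluminium retaining bar 300 (y) x 14 (x) x 10 mm, 200 g, with black ends and an upright orange grip in the middle of its top (50 mm along y, 12 mm thick along x, from 10 to 38 mm above the underside). Origin at the middle of the underside; y along the bar; both ends are alike. It starts on the blue mat
- bar_a (a point): underside of the bar 118 mm from its middle towards -y, which rests on a bracket seat
- bar_b (a point): underside of the bar 118 mm from its middle towards +y, which rests on a bracket seat
- mat: fixed blue mat 100 (x) x 340 (y) x 3 mm, where the bar lives, lengthwise along mat y. Origin under its centre at table level
- jar1: culture jar with a white lid: glass 54 mm across, lid 56 mm across, 88 mm high over all (lid from 72 mm up), 150 g, bottom-heavy. Origin at the middle of its underside, z up. Two or three such jars are present; it starts on the table
- jar2: culture jar with a white lid: glass 54 mm across, lid 56 mm across, 88 mm high over all (lid from 72 mm up), 150 g, bottom-heavy. Origin at the middle of its underside, z up. Two or three such jars are present; it starts on the table
- jar3: culture jar with a white lid: glass 54 mm across, lid 56 mm across, 88 mm high over all (lid from 72 mm up), 150 g, bottom-heavy. Origin at the middle of its underside, z up. Two or three such jars are present; it starts on the table
- flask1: conical glass flask 72 mm across, 100 mm high, a bystander to be left alone; origin under its centre
- flask2: conical glass flask 72 mm across, 100 mm high, a bystander to be left alone; origin under its centre
- burner: steel spirit burner 76 mm across, 75 mm high, a bystander to be left alone; origin under its centre
- petri: clear dish 90 mm across, 18 mm high, a bystander to be left alone; origin under its centre
- spatula: spatula 160 mm long lying on the table, a bystander to be left alone; origin under its centre
- alcohol: bottle 60 mm across, 170 mm high, a bystander to be left alone; origin under its centre

How it is judged:
By the outcome, as a careful person would: the job done as asked, in the order asked, and still so for the second after the job is handed in, with the robot touching nothing.
Of jar1, jar2, jar3 only 2 to 3 are there at a start; the rules pass over those that are not, and their reading is None.
At some moment in a run one of jar1, jar2, jar3, bar may be knocked a few centimetres aside while the robot is not near it.
It also fails if it takes over 208 s, if anything falls off the work surface, if the arm or the gripper's body presses on something with over 40 N, if the wrist force passes 120 N, or if a joint passes its speed limit or range.

ROBOT

A 7-joint arm with a two-finger parallel gripper is mounted at the origin on the work surface. World frame = base frame: x ahead of the robot, y to its left, z up, the work surface at z = 0. Lengths are in m, angles in rad, forces in N, time in s.
With the tool pointing down it reaches from about 0.425 to 0.975 m from the base axis. Payload 16.7 kg.
Tool frame: the origin (TCP) lies at the very end of the fingers, on their centre line; the grasp point (between the pads) lies 19 mm behind it; z points along the fingers, y is the line along which they close (so a half turn about z gives the same grasp; the last joint's range is limited). The gripper opens to 85 mm and grips with 20 to 120 N. Pads are 22 mm wide; open, the fingers measure 114 mm over their backs; the gripper's body (76 mm by 85 mm) begins 54 mm behind the grasp point. The pads swing forward as they close: fully open they stand 13 mm farther back than shut.
Start: joints at [-1.349, 0.426, 0.074, 1.606, -0.034, 1.111, -0.067], TCP at [0.245, 0.629, 0.231] pointing down, gripper open.
Joint ranges: [-2.85, 2.85], [-0.5, 2.14], [-1.23, 1.37], [0.21, 2.46], [-1.02, 4.16], [0.16, 2.05], [-2.73, 2.73]. Speed limits (rad/s): [1.89, 1.89, 2.39, 2.39, 3.01, 3.01, 3.01].

INTERFACE

Orientations are given as a unit quaternion [w, x, y, z].
In Python, from bench import ctrl, viewer gives the robot as it stands.
- The arm moves only by the tool drive_tool, never from a script. Its argument "targets" is a list that holds one entry, the list of rows, each a list of 5 numbers: the shift along the world's x, y, z in units of 30 mm (1.0 is 30 mm), then the turn about the world's z in units of 6 degrees (1.0 is 6 degrees), then the closure, from -1 (fully open) to 1 (shut). In form: [[[x, y, z, roll, jaw], ...]]. A call has 1 to 8 rows; each row shifts and turns the commanded pose from where the row before left it; what a row does not reach is not made up. A row lasts 1/12 s, in which the tool goes at most 41.7 mm and 7.16 degrees, less where a joint would pass 70% of its speed; a pose out of reach is approached as far as the arm can. A call is refused whole if a number of a shift passes 1 or a number of a turn 1, either way. A call with a gripper value outside its range is refused whole. The fingers move at their own pace and stop on an object; "grip_force" is the grip in N (left out, the last holds). Time passes only in rows, so rows that do not move let the fingers close. It gives the time, the measured TCP pose, the force, the opening and the grip force at its end, in the units of the state.
- ctrl.get_state(): the state, without advancing time (a new reading comes with each control period).
- viewer.grab_frame(name): name is "scene" or "top"; returns a dict with "pixels" (420x560x3 uint8, red, green, blue), "range_z" (420x560 float32, m along the optical axis (not along the pixel's ray), 0 where there is no reading), "fx", "fy", "cx", "cy" (pixels), "k1" (the pictures are not rectified: a ray, as slopes to the right and down, at radius r is drawn at 1 + k1 r^2 times it, then the intrinsics apply), "extrinsics" (4x4, takes a point from camera to world coordinates). Camera axes: x right, y down, z forward; pixel columns grow to the right and rows downward; lengths in m; the calibration is good to about 2 mm. A picture is of the moment at which its call begins.
- ctrl.hand_in(): hands the job in; it is judged then, once.
The state is a dict: "t": time; "q": joint angles; "joint_velocities": joint speeds; "effort": joint torques, N m; "ee_pos": TCP position; "ee_rot": TCP orientation; "force": force on the tool from outside, world axes, zero at the start; "torque": the same for the moment, N m; "opening": opening from 0.0 (shut) to 1.0 (fully open); "grasp_force": force on a finger pad.
Only numpy, scipy, OpenCV 4.12 (cv2) and the standard library are available. Lean on these libraries where they do the work, as an engineer would, in place of code of your own. Each camera call takes 0.05 s, during which the arm holds its last target. There are 200 camera calls.

## Working session

There is one attempt and no reset: what is moved stays moved. The work goes in short steps, Python scripts to look and compute and a tool call to move; the robot and the scene stay as the last step left them, time stands still between calls to the robot, and variables do not carry over. Pictures are saved under pics/ and viewed, at most 14 in all, crops included, and the job is handed in when it is done.

Besides the shell and the picture viewer there is one more tool, called after ">>>" as name(argument=value, ...), one argument or row to a line, values as JSON. drive_tool: Moves the arm, as the interface text tells. Its arguments: {"type":"object","properties":{"targets":{"type":"array","items":{"type":"array","items":{"type":"array","items":{"type":"number"}}}},"grip_force":{"type":"number"}},"required":["targets"]}

```bash
mkdir -p pics; cat > h.py <<'E'
import numpy as np, cv2
from bench import ctrl, viewer
def grab(n, save=None):
    f=viewer.grab_frame(n)
    if save: cv2.imwrite('pics/'+save+'.png', f['pixels'][:,:,::-1])
    return f
def slopes(f,u,v):
    x=(np.asarray(u,float)-f['cx'])/f['fx']; y=(np.asarray(v,float)-f['cy'])/f['fy']
    a,b=x.copy(),y.copy()
    for _ in range(20):
        s=1+f['k1']*(a*a+b*b); a=x/s;b=y/s
    return a,b
def onplane(f,u,v,z):
    a,b=slopes(f,u,v); E=np.array(f['extrinsics'])
    d=np.stack([a,b,np.ones_like(a)],-1)@E[:3,:3].T; o=E[:3,3]
    t=(z-o[2])/d[...,2]
    return o+d*t[...,None]
def cloud(f):
    v,u=np.mgrid[0:420,0:560]; a,b=slopes(f,u,v); E=np.array(f['extrinsics']); Z=f['range_z']
    P=np.stack([a*Z,b*Z,Z],-1)@E[:3,:3].T+E[:3,3]; P[Z==0]=np.nan
    return P
E
python3 - <<'E'
from h import *
for n in('scene','top'):
    f=grab(n,n+'0'); print(n,f['fx'],f['k1'],np.round(f['extrinsics'],3).tolist())
s=ctrl.get_state();print(s['t'],s['ee_pos'],s['ee_rot'],s['opening'])
E
```

```text
scene 404.727394791355 0.011924727331604908 [[-0.355, 0.541, -0.763, 1.318], [0.935, 0.212, -0.285, 0.297], [0.007, -0.814, -0.581, 0.715], [0.0, 0.0, 0.0, 1.0]]
top 386.97790529501367 0.011144410604287716 [[0.024, -0.996, 0.087, 0.464], [-0.999, -0.027, -0.025, 0.025], [0.027, -0.086, -0.996, 1.21], [0.0, 0.0, 0.0, 1.0]]
0.1 [0.24513148 0.62853838 0.23070134] [-4.36628065e-05  1.84837321e-01  9.82768977e-01 -5.47723075e-04] 1.000311194502885
```

View pics/scene0.png

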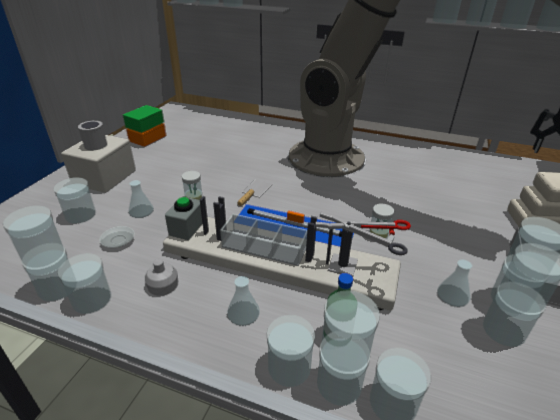

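View pics/top0.png

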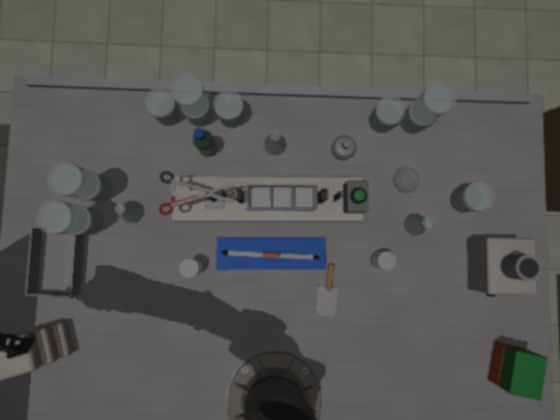

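The scene picture shows two white-lidded jars at (383,213) and (192,182); the top view has them at (190,268) and (386,261). In the top view the bar lies on the mat near (271,254), the shaker pockets are at (260–304,198), the red loop is at (166,209), the button at (360,195). Next I measure.

```bash
cat > m.py <<'E'
from h import *
def comp(mask,near=None,mina=5):
    n,l,s,c=cv2.connectedComponentsWithStats(mask.astype(np.uint8)); 
    return [(c[i],s[i,4],l==i) for i in range(1,n) if s[i,4]>=mina]
def tri(ft,ut,fs,us):
    A=[];b=[]
    for f,(u,v) in((ft,ut),(fs,us)):
        E=np.array(f['extrinsics']);x,y=slopes(f,u,v);d=E[:3,:3]@np.array([x,y,1.]);d/=np.linalg.norm(d)
        M=np.eye(3)-np.outer(d,d);A.append(M);b.append(M@E[:3,3])
    p=np.linalg.solve(sum(A),sum(b)); return p, [np.linalg.norm(A[i]@p-b[i]) for i in(0,1)]
def hsv(f): return cv2.cvtColor(f['pixels'],cv2.COLOR_RGB2HSV)
E
python3 - <<'E'
from m import *
F={n:grab(n) for n in('top','scene')}
for n,f in F.items():
    H=hsv(f);P=cloud(f);h,s,v=H[...,0].astype(int),H[...,1],H[...,2]
    M={'red':((h<6)|(h>174))&(s>150)&(v>70),'orange':(h>=6)&(h<14)&(s>140)&(v>60),'green':(h>50)&(h<75)&(s>130)&(v>50),'blue':(h>105)&(h<125)&(s>130)&(v>50)}
    for k,m in M.items():
        for c,a,mm in comp(m,mina=15): 
            q=P[mm];print(n,k,np.round(c,1),a,'med',np.round(np.nanmedian(q,0),3),'min',np.round(np.nanmin(q,0),3),'max',np.round(np.nanmax(q,0),3))
f=F['top'];P=cloud(f)
for nm,(u,v) in dict(jL=(190,268),jR=(386,261)).items():
    w=np.zeros((420,560),bool);w[v-18:v+18,u-18:u+18]=1
    m=w&(P[...,2]>.078)&(P[...,2]<.1);q=P[m]; print(nm,m.sum(),np.nanmin(q,0),np.nanmax(q,0),np.median(q,0))
# shaker top (z 0.04-0.05)
m=(P[...,2]>.038)&(P[...,2]<.056)&(np.abs(P[...,0]-.56)<.2)&(np.abs(P[...,1]-0.05)<.45)
for c,a,mm in comp(m,mina=100):
    r=cv2.minAreaRect(P[mm][:,:2].astype(np.float32)); print('shaker?',c,a,r,np.median(P[mm][:,2]))
for z in(.09,.14,.155):
  m=(np.abs(P[...,2]-z)<.012)&(np.abs(P[...,0]-.52)<.12)&(np.abs(P[...,1]-0.05)<.4)
  for c,a,mm in comp(m,mina=8): q=P[mm]; print(z,np.round(c,0),a,np.round(np.median(q,0),3),np.round(q.min(0),3),np.round(q.max(0),3))
for n,f in F.items(): 
    p=f['pixels']
    if n=='top': p=cv2.resize(p[155:285,150:410],None,fx=3,fy=3,interpolation=cv2.INTER_CUBIC)
    else: p=cv2.resize(p[160:310,155:420],None,fx=3,fy=3,interpolation=cv2.INTER_CUBIC)
    cv2.imwrite(f'pics/{n}1.png',np.clip(p[:,:,::-1].astype(float)*1.5,0,255).astype(np.uint8))
E
```

```text
top red [164.8 208.8] 35 med [0.548 0.31  0.17 ] min [0.539 0.291 0.167] max [0.564 0.321 0.175]
top orange [271.6 254.8] 33 med [0.431 0.017 0.04 ] min [ 0.428 -0.001  0.034] max [0.436 0.042 0.045]
top green [359.  194.6] 101 med [ 0.607 -0.222  0.136] min [ 0.593 -0.237  0.126] max [ 0.625 -0.208  0.14 ]
top green [527.3 374.5] 1331 med [ 0.122 -0.697  0.115] min [ 0.06  -0.749  0.101] max [ 0.186 -0.647  0.122]
top blue [198.6 133.2] 77 med [0.761 0.227 0.169] min [0.749 0.215 0.157] max [0.772 0.24  0.174]
top blue [271.  252.7] 2764 med [0.444 0.02  0.002] min [ 0.386 -0.148 -0.006] max [0.486 0.188 0.017]
scene red [391.3 225.1] 184 med [0.567 0.296 0.168] min [0.328 0.225 0.003] max [0.595 0.326 0.171]
scene red [391.2 231.2] 19 med [0.584 0.29  0.163] min [0.567 0.285 0.157] max [0.588 0.294 0.167]
scene orange [157.2 137.9] 28 med [ 0.111 -0.653  0.01 ] min [ 0.074 -0.667  0.003] max [ 0.184 -0.644  0.04 ]
scene orange [136.4 141. ] 42 med [ 0.179 -0.709  0.017] min [ 0.166 -0.749  0.003] max [ 0.187 -0.67   0.031]
scene orange [295.2 220.2] 23 med [0.437 0.026 0.018] min [
[... 3305 characters left out ...]
134] [ 0.62  -0.114  0.147]
0.14 [239. 193.] 35 [0.602 0.114 0.144] [0.591 0.108 0.139] [0.61  0.12  0.152]
0.14 [339. 195.] 15 [ 0.604 -0.164  0.133] [ 0.597 -0.169  0.13 ] [ 0.615 -0.163  0.151]
0.155 [222. 193.] 24 [0.598 0.159 0.156] [0.584 0.152 0.152] [0.609 0.165 0.167]
0.155 [239. 193.] 52 [0.601 0.114 0.155] [0.583 0.107 0.143] [0.615 0.121 0.162]
0.155 [324. 194.] 51 [ 0.606 -0.122  0.157] [ 0.589 -0.128  0.143] [ 0.621 -0.115  0.163]
0.155 [340. 194.] 20 [ 0.606 -0.165  0.153] [ 0.597 -0.169  0.146] [ 0.615 -0.163  0.159]
0.155 [209. 197.] 17 [0.587 0.193 0.163] [0.585 0.185 0.143] [0.595 0.206 0.166]
0.155 [174. 199.] 25 [0.579 0.288 0.16 ] [0.573 0.277 0.156] [0.587 0.295 0.167]
```

View pics/top1.png

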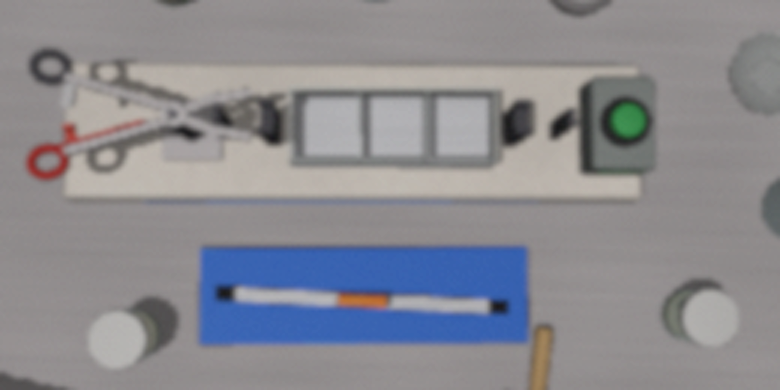

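View pics/scene1.png

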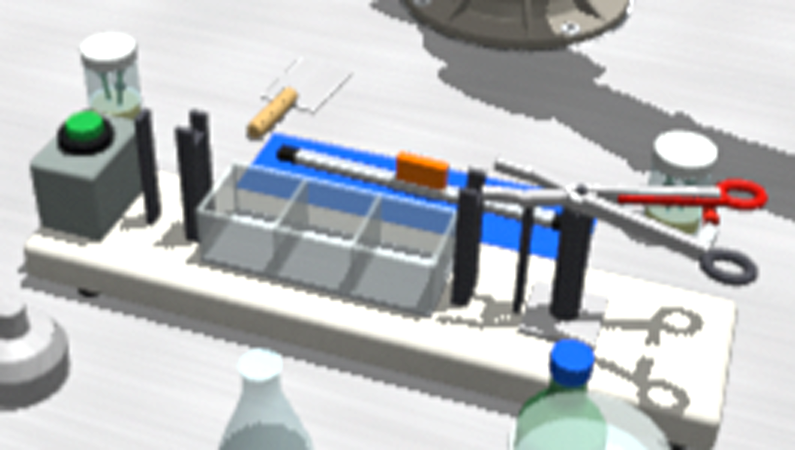

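The crops show: clamp open on the left with the red loop at the robot side, three empty pockets, button at right, bar on the mat slightly skewed. Shaker: origin ≈ (0.604, -0.004), yaw ≈ 1.4°. There are two jars, at (0.391, 0.253) and (0.423, -0.315). I'll move above the left one.

>>> drive_tool(
  targets=[
    [[0.35, -0.9, 0, -0.8, -1], [0.35, -0.9, 0, -0.8, -1], [0.35, -0.9, 0, -0.8, -1], [0.35, -0.9, 0, -0.8, -1], [0.35, -0.9, 0, -0.8, -1], [0.35, -0.9, 0, -0.8, -1], [0.35, -0.9, 0, -0.8, -1], [0.35, -0.9, 0, -0.8, -1]],
  ],
  grip_force=30,
)

```text
t: 0.87
ee_pos: [0.3295, 0.4114, 0.2312]
ee_rot: [-0.0, 0.5, 0.866, -0.0]
force: [1.1, 0.3, 0.7]
opening: 0.999
grasp_force: 0.0
```

>>> drive_tool(
  targets=[
    [[0.35, -0.9, 0, -0.8, -1], [0.35, -0.9, 0, -0.8, -1], [0.35, -0.9, 0, -0.8, -1], [0.35, -0.9, 0, -0.8, -1], [0.35, -0.9, 0, -0.8, -1], [0.35, -0.9, 0, -0.8, -1], [0, 0, 0, 0, -1], [0, 0, 0, 0, -1]],
  ],
)

```text
t: 1.53
ee_pos: [0.3926, 0.2497, 0.2315]
ee_rot: [-0.0, 0.699, 0.715, 0.0]
force: [-0.9, 0.5, 0.7]
opening: 1.004
grasp_force: 0.0
```

```bash
cat >> m.py <<'E'
def st():
    s=ctrl.get_state(); w,x,y,z=s['ee_rot']
    from scipy.spatial.transform import Rotation as R
    r=R.from_quat([x,y,z,w]).as_matrix()
    print('t%.2f'%s['t'],'p',np.round(s['ee_pos'],4),'yax deg %.1f'%np.degrees(np.arctan2(r[1,1],r[0,1])),'tilt',np.round(r[:,2],3),'q',np.round(s['q'],2),'F',np.round(s['force'],1),'op %.3f g %.1f'%(s['opening'],s['grasp_force']))
E
python3 - <<'E'
from m import *
st()
f=grab('top');P=cloud(f);H=hsv(f)
m=(H[...,0]>105)&(H[...,0]<125)&(H[...,1]>130);c=max(comp(m),key=lambda t:t[1] if t[0][1]>200 else 0)[2]
box=cv2.boxPoints(cv2.minAreaRect(np.argwhere(c)[:,::-1].astype(np.float32)))
q=onplane(f,box[:,0],box[:,1],.003);print('mat',q.round(3).tolist(),q.mean(0))
w=np.zeros_like(m);w[240:270,215:330]=1
b=w&~m; c=max(comp(b),key=lambda t:t[1])[2]; uv=np.argwhere(c)[:,::-1].astype(np.float32)
r=cv2.minAreaRect(uv);box=cv2.boxPoints(r);q=onplane(f,box[:,0],box[:,1],.012);print('bar',r,q.round(4).tolist(),q.mean(0))
E
```

```text
t1.53 p [0.3926 0.2497 0.2315] yax deg 1.4 tilt [ 0.     0.001 -1.   ] q [-1.1   0.07  0.42  2.08 -0.03  1.   -0.64] F [-0.9  0.5  0.7] op 1.004 g 0.0
mat [[0.478, 0.189, 0.003], [0.487, -0.147, 0.003], [0.391, -0.148, 0.003], [0.383, 0.185, 0.003]] [0.4346727 0.0197463 0.003    ]
bar ((269.9842834472656, 254.806884765625), (94.23513793945312, 6.581095218658447), 2.935673475265503) [[0.4246, 0.1679, 0.012], [0.4446, 0.1676, 0.012], [0.4367, -0.1221, 0.012], [0.4166, -0.1213, 0.012]] [0.43063483 0.02302583 0.012     ]
```

>>> drive_tool(
  targets=[
    [[-0.04, 0.1, -0.9, 0, -1], [0, 0, -0.9, 0, -1], [0, 0, -0.9, 0, -1], [0, 0, -0.9, 0, -1], [0, 0, -0.9, 0, -1], [0, 0, -0.9, 0, -1], [0, 0, -0.5, 0, -1], [0, 0, 0, 0, -1]],
  ],
)

```text
t: 2.25
ee_pos: [0.3892, 0.2537, 0.0514]
ee_rot: [-0.0, 0.697, 0.717, -0.002]
force: [-0.6, 0.2, -0.1]
opening: 1.0
grasp_force: 0.0
```

>>> drive_tool(
  targets=[
    [[0, 0, 0, 0, 1], [0, 0, 0, 0, 1], [0, 0, 0, 0, 1], [0, 0, 0, 0, 1], [0, 0, 0, 0, 1], [0, 0, 0, 0, 1], [0, 0, 0, 0, 1], [0, 0, 0, 0, 1]],
  ],
)

```text
t: 2.92
ee_pos: [0.3915, 0.2547, 0.0555]
ee_rot: [-0.0, 0.698, 0.716, 0.001]
force: [-3.4, -0.2, 9.5]
opening: 0.647
grasp_force: 31.5
```

>>> drive_tool(
  targets=[
    [[0, 0, 0.3, 0, 1], [0, 0, 0.9, 0, 1], [0, 0, 0.9, 0, 1], [0, 0, 0.9, 0, 1], [0, 0, 0.9, 0, 1], [0, 0, 0.5, 0, 1], [0, 0, 0, 0, 1], [0, 0, 0, 0, 1]],
  ],
)

```text
t: 3.58
ee_pos: [0.3912, 0.2542, 0.1875]
ee_rot: [-0.0, 0.698, 0.716, 0.001]
force: [-0.3, -0.2, -2.2]
opening: 0.645
grasp_force: 32.9
```

>>> drive_tool(
  targets=[
    [[0, -0.95, 0, 0, 1], [0, -0.95, 0, 0, 1], [0, -0.95, 0, 0, 1], [0, -0.95, 0, 0, 1], [0, -0.95, 0, 0, 1], [0.1, -0.95, 0, 0, 1], [0.6, -0.95, 0, 0, 1], [0.9, -0.95, 0, 0, 1]],
  ],
)

```text
t: 4.25
ee_pos: [0.4373, 0.0244, 0.1857]
ee_rot: [-0.001, 0.697, 0.717, -0.0]
force: [1.9, 2.1, -0.7]
opening: 0.644
grasp_force: 32.8
```

>>> drive_tool(
  targets=[
    [[0.9, -0.95, 0, 0, 1], [0.9, 0, 0, 0, 1], [0.9, 0, 0, 0, 1], [0.9, 0, 0, 0, 1], [0.9, 0, 0, 0, 1], [0.9, 0, 0, 0, 1], [0, 0, 0, 0, 1], [0, 0, 0, 0, 1]],
  ],
)

```text
t: 4.92
ee_pos: [0.6011, -0.0032, 0.1847]
ee_rot: [-0.0, 0.698, 0.716, -0.001]
force: [-0.6, -0.4, -2.1]
opening: 0.641
grasp_force: 33.0
```

```bash
python3 - <<'E'
from m import *
st(); f=grab('scene','scene2'); p=cv2.resize(f['pixels'][130:300,180:360],None,fx=3,fy=3,interpolation=cv2.INTER_CUBIC)
cv2.imwrite('pics/scene2c.png',np.clip(p[:,:,::-1].astype(float)*1.4,0,255).astype(np.uint8))
E
```

```text
t4.92 p [ 0.6011 -0.0032  0.1847] yax deg 1.5 tilt [-0.002 -0.002 -1.   ] q [-0.61  0.42  0.66  1.85 -0.3   0.98  0.2 ] F [-0.6 -0.4 -2.1] op 0.641 g 33.0
```

View pics/scene2c.png

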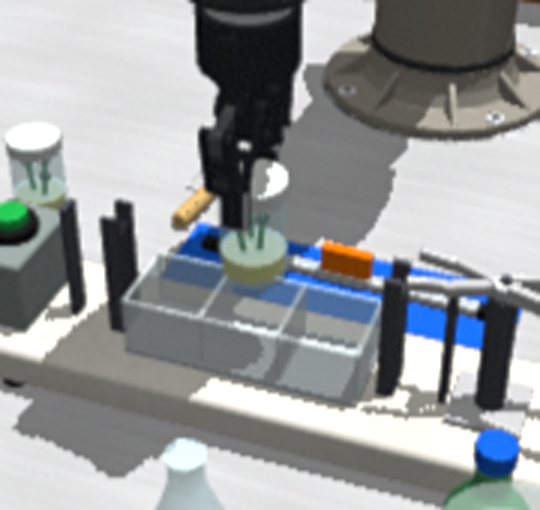

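The jar hangs upright above the middle pocket (crop (253,255), pocket walls around (253,290)). Lowering.

>>> drive_tool(
  targets=[
    [[0.1, 0, -0.5, 0, 1], [0, 0, -0.5, 0, 1], [0, 0, -0.5, 0, 1], [0, 0, -0.5, 0, 1], [0, 0, -0.4, 0, 1], [0, 0, -0.2, 0, 1], [0, 0, 0, 0, 1], [0, 0, 0, 0, 1]],
  ],
)

```text
t: 5.63
ee_pos: [0.6039, -0.0028, 0.1083]
ee_rot: [-0.0, 0.698, 0.716, -0.0]
force: [0.5, 0.1, -2.5]
opening: 0.645
grasp_force: 33.1
```

```bash
python3 - <<'E'
from m import *
st(); f=grab('scene','scene3'); p=cv2.resize(f['pixels'][130:300,180:360],None,fx=3,fy=3,interpolation=cv2.INTER_CUBIC)
cv2.imwrite('pics/scene3c.png',np.clip(p[:,:,::-1].astype(float)*1.4,0,255).astype(np.uint8))
E
```

```text
t5.63 p [ 0.6039 -0.0028  0.1083] yax deg 1.5 tilt [-0. -0. -1.] q [-0.56  0.51  0.6   1.9  -0.38  0.84  0.27] F [ 0.5  0.1 -2.5] op 0.645 g 33.1
```

View pics/scene3c.png

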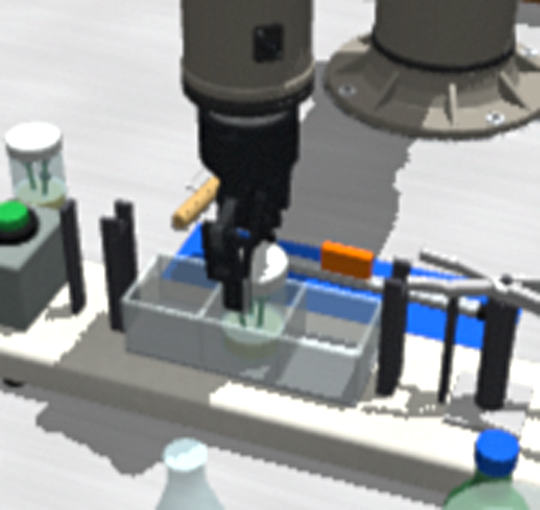

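It is inside the pocket without contact. Lower the last 3 mm, release, and go to the second jar.

>>> drive_tool(
  targets=[
    [[0, 0, -0.1, 0, 1], [0, 0, 0, 0, 1], [0, 0, 0, 0, -1], [0, 0, 0, 0, -1], [0, 0, 0, 0, -1], [0, 0, 0, 0, -1], [0, 0, 0.5, 0, -1], [0, 0, 0.9, 0, -1]],
  ],
)

```text
t: 6.35
ee_pos: [0.6025, -0.0026, 0.1456]
ee_rot: [-0.001, 0.698, 0.716, -0.002]
force: [0.2, -0.3, 0.2]
opening: 1.003
grasp_force: 0.0
```

>>> drive_tool(
  targets=[
    [[0, 0, 0.9, 0, -1], [0, 0, 0.9, 0, -1], [-0.75, 0, 0.7, 0, -1], [-0.75, -0.9, 0, 0, -1], [-0.75, -0.9, 0, 0, -1], [-0.75, -0.9, 0, 0, -1], [-0.75, -0.9, 0, 0, -1], [-0.75, -0.9, 0, 0, -1]],
  ],
)

```text
t: 7.02
ee_pos: [0.4678, -0.1387, 0.2224]
ee_rot: [-0.0, 0.698, 0.716, 0.0]
force: [0.2, -0.1, -0.2]
opening: 0.997
grasp_force: 0.0
```

>>> drive_tool(
  targets=[
    [[-0.75, -0.9, 0, 0, -1], [-0.75, -0.9, 0, 0, -1], [0, -0.9, 0, 0, -1], [0, -0.9, 0, 0, -1], [0, -0.9, 0, 0, -1], [0, -0.9, 0, 0, -1], [0, -0.5, 0, 0, -1], [0, 0, 0, 0, -1]],
  ],
)

```text
t: 7.68
ee_pos: [0.4233, -0.318, 0.2226]
ee_rot: [0.001, 0.699, 0.715, -0.001]
force: [-0.3, 1.2, -0.4]
opening: 0.995
grasp_force: 0.0
```

```bash
python3 - <<'E'
from m import *
st(); f=grab('scene'); P=cloud(f);H=hsv(f)
for z0,b in((.137,(.55,.66,-.05,.05)),(.088,(.3,.5,-.4,-.25))):
    m=(np.abs(P[...,2]-z0)<.012)&(P[...,0]>b[0])&(P[...,0]<b[1])&(P[...,1]>b[2])&(P[...,1]<b[3])&(H[...,1]<60)
    q=P[m]; print(m.sum(),np.median(q,0),q.min(0),q.max(0))
E
```

```text
t7.68 p [ 0.4233 -0.318   0.2226] yax deg 1.3 tilt [-0.    -0.002 -1.   ] q [-0.21  0.26  0.88  1.98 -0.24  1.    0.8 ] F [-0.3  1.2 -0.4] op 0.995 g 0.0
326 [0.61123161 0.00156255 0.13667884] [ 0.57556435 -0.02735102  0.125234  ] [0.63377352 0.02682848 0.14001152]
199 [ 0.43205529 -0.3080059   0.08783752] [ 0.3985026  -0.33917857  0.07605172] [ 0.45384128 -0.28465497  0.09215287]
```

>>> drive_tool(
  targets=[
    [[0.03, 0.12, -0.9, 0, -1], [0, 0, -0.9, 0, -1], [0, 0, -0.9, 0, -1], [0, 0, -0.9, 0, -1], [0, 0, -0.9, 0, -1], [0, 0, -0.8, 0, -1], [0, 0, -0.3, 0, -1], [0, 0, 0, 0, -1]],
  ],
)

```text
t: 8.4
ee_pos: [0.4241, -0.3099, 0.0529]
ee_rot: [-0.001, 0.698, 0.716, -0.0]
force: [-0.7, 0.4, 0.8]
opening: 0.999
grasp_force: 0.0
```

>>> drive_tool(
  targets=[
    [[0, 0, 0, 0, 1], [0, 0, 0, 0, 1], [0, 0, 0, 0, 1], [0, 0, 0, 0, 1], [0, 0, 0, 0, 1], [0, 0, 0, 0, 1], [0, 0, 0, 0, 1], [0, 0, 0, 0, 1]],
  ],
)

```text
t: 9.07
ee_pos: [0.4258, -0.3114, 0.0558]
ee_rot: [0.001, 0.698, 0.716, 0.001]
force: [-1.7, 1.0, 8.6]
opening: 0.648
grasp_force: 30.0
```

>>> drive_tool(
  targets=[
    [[0, 0, 0.3, 0, 1], [0, 0, 0.9, 0, 1], [0, 0, 0.9, 0, 1], [0, 0, 0.9, 0, 1], [0, 0, 0.9, 0, 1], [0, 0.5, 0.5, 0, 1], [0, 0.9, 0, 0, 1], [0, 0.9, 0, 0, 1]],
  ],
)

```text
t: 9.73
ee_pos: [0.4251, -0.2421, 0.1882]
ee_rot: [0.001, 0.699, 0.716, 0.001]
force: [0.5, 1.2, -2.1]
opening: 0.642
grasp_force: 32.5
```

>>> drive_tool(
  targets=[
    [[0, 0.9, 0, 0, 1], [0, 0.9, 0, 0, 1], [0, 0.9, 0, 0, 1], [0, 0.9, 0, 0, 1], [0, 0.9, 0, 0, 1], [0, 0.9, 0, 0, 1], [0, 0.3, 0, 0, 1], [0, 0, 0, 0, 1]],
  ],
)

```text
t: 10.4
ee_pos: [0.4251, -0.0689, 0.1871]
ee_rot: [-0.0, 0.697, 0.717, 0.001]
force: [0.6, 0.0, -1.0]
opening: 0.644
grasp_force: 32.5
```

>>> drive_tool(
  targets=[
    [[0.5, 0.06, 0, 0, 1], [0.9, 0, 0, 0, 1], [0.9, 0, 0, 0, 1], [0.9, 0, 0, 0, 1], [0.9, 0, 0, 0, 1], [0.9, 0, 0, 0, 1], [0.9, 0, 0, 0, 1], [0.1, 0, 0, 0, 1]],
  ],
)

```text
t: 11.07
ee_pos: [0.6087, -0.07, 0.187]
ee_rot: [0.001, 0.698, 0.717, 0.0]
force: [-1.5, 1.2, -1.7]
opening: 0.647
grasp_force: 32.6
```

>>> drive_tool(
  targets=[
    [[0, 0, -0.5, 0, 1], [0, 0, -0.5, 0, 1], [0, 0, -0.5, 0, 1], [0, 0, -0.5, 0, 1], [0, 0, -0.2, 0, 1], [0, 0, 0, 0, 1], [0, 0, 0, 0, 1]],
  ],
)

```text
t: 11.65
ee_pos: [0.6058, -0.0695, 0.1217]
ee_rot: [0.001, 0.698, 0.716, 0.001]
force: [1.7, 4.4, 4.5]
opening: 0.62
grasp_force: 30.5
```

```bash
python3 - <<'E'
from m import *
st(); f=grab('scene','scene4'); p=cv2.resize(f['pixels'][130:300,180:360],None,fx=3,fy=3,interpolation=cv2.INTER_CUBIC)
cv2.imwrite('pics/scene4c.png',np.clip(p[:,:,::-1].astype(float)*1.4,0,255).astype(np.uint8))
E
```

```text
t11.65 p [ 0.6058 -0.0695  0.1217] yax deg 1.5 tilt [ 0.002  0.    -1.   ] q [-0.5   0.52  0.68  1.88 -0.42  0.88  0.41] F [1.7 4.4 4.5] op 0.620 g 30.5
```

View pics/scene4c.png

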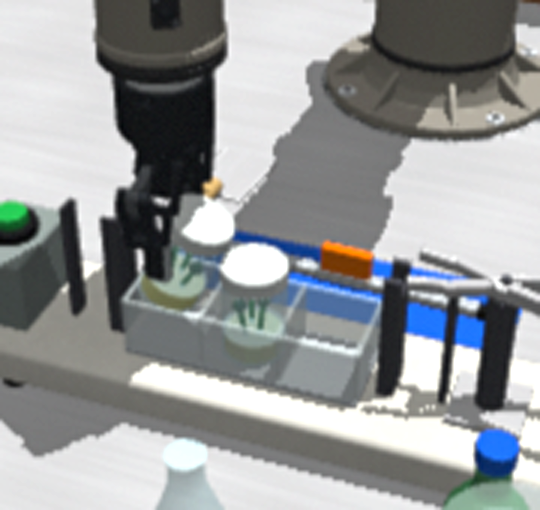

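The jar caught the console-side wall and tilted in the grip (crop (180,265)). Lift and measure.

>>> drive_tool(
  targets=[
    [[0, 0, 0.5, 0, 1], [0, 0, 0.7, 0, 1], [0, 0, 0.7, 0, 1], [0, 0, 0, 0, 1], [0, 0, 0, 0, 1]],
  ],
)

```text
t: 12.12
ee_pos: [0.6053, -0.0701, 0.1789]
ee_rot: [0.001, 0.698, 0.716, 0.001]
force: [-0.0, 0.2, -0.9]
opening: 0.614
grasp_force: 32.0
```

```bash
python3 - <<'E'
from m import *
st(); f=grab('scene','scene5'); p=cv2.resize(f['pixels'][130:260,190:320],None,fx=4,fy=4,interpolation=cv2.INTER_CUBIC)
cv2.imwrite('pics/scene5c.png',np.clip(p[:,:,::-1].astype(float)*1.4,0,255).astype(np.uint8))
E
```

```text
t12.12 p [ 0.6053 -0.0701  0.1789] yax deg 1.5 tilt [ 0.002  0.    -1.   ] q [-0.54  0.45  0.73  1.84 -0.36  0.98  0.37] F [-0.   0.2 -0.9] op 0.614 g 32.0
```

View pics/scene5c.png

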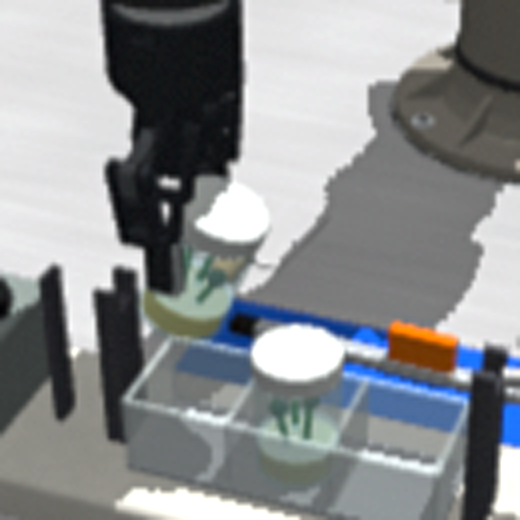

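The jar is tilted about 25° in the grip. I'll set it down on the free table in front, where it can right itself, and regrasp.

>>> drive_tool(
  targets=[
    [[0, 0, 0.9, 0, 1], [-0.8, 0, 0.3, 0, 1], [-0.8, 0, 0, 0, 1], [-0.8, 0, 0, 0, 1], [-0.8, 0, 0, 0, 1], [-0.8, -0.7, 0, 0, 1], [-0.8, -0.8, 0, 0, 1], [-0.8, -0.8, 0, 0, 1]],
  ],
)

```text
t: 12.83
ee_pos: [0.4351, -0.1387, 0.2125]
ee_rot: [-0.0, 0.697, 0.717, -0.0]
force: [-0.7, -1.7, -1.7]
opening: 0.616
grasp_force: 32.1
```

>>> drive_tool(
  targets=[
    [[-0.4, -0.8, 0, 0, 1], [0, -0.8, 0, 0, 1], [0, -0.8, 0, 0, 1], [0, -0.8, -0.6, 0, 1], [0, -0.4, -0.8, 0, 1], [0, 0, -0.8, 0, 1], [0, 0, -0.8, 0, 1], [0, 0, -0.8, 0, 1]],
  ],
)

```text
t: 13.5
ee_pos: [0.4238, -0.2467, 0.0975]
ee_rot: [-0.001, 0.698, 0.716, -0.001]
force: [1.0, -0.2, -1.0]
opening: 0.61
grasp_force: 32.4
```

>>> drive_tool(
  targets=[
    [[0, 0, -0.5, 0, 1], [0, 0, 0, 0, 1], [0, 0, -0.15, 0, 1], [0, 0, -0.1, 0, 1], [0, 0, 0, 0, 1]],
  ],
)

```text
t: 13.92
ee_pos: [0.4251, -0.2463, 0.0771]
ee_rot: [0.0, 0.698, 0.716, 0.0]
force: [0.9, -0.5, -1.6]
opening: 0.615
grasp_force: 32.3
```

>>> drive_tool(
  targets=[
    [[0, 0, -0.15, 0, 1], [0, 0, -0.1, 0, 1], [0, 0, 0, 0, 1]],
  ],
)

```text
t: 14.17
ee_pos: [0.425, -0.246, 0.0691]
ee_rot: [-0.0, 0.698, 0.716, 0.0]
force: [-0.3, -0.4, -1.2]
opening: 0.615
grasp_force: 32.3
```

>>> drive_tool(
  targets=[
    [[0, 0, -0.1, 0, 1], [0, 0, -0.1, 0, 1], [0, 0, 0, 0, 1]],
  ],
)

```text
t: 14.42
ee_pos: [0.4248, -0.2461, 0.0629]
ee_rot: [-0.0, 0.698, 0.716, -0.0]
force: [0.0, 0.6, -0.8]
opening: 0.615
grasp_force: 32.3
```

>>> drive_tool(
  targets=[
    [[0, 0, -0.1, 0, 1], [0, 0, 0, 0, 1], [0, 0, 0, 0, 1]],
  ],
)

```text
t: 14.67
ee_pos: [0.4248, -0.2463, 0.0602]
ee_rot: [-0.0, 0.698, 0.716, -0.0]
force: [-0.9, -0.3, -1.0]
opening: 0.611
grasp_force: 32.3
```

>>> drive_tool(
  targets=[
    [[0, 0, -0.05, 0, 1], [0, 0, 0, 0, -1], [0, 0, 0, 0, -1], [0, 0, 0, 0, -1], [0, 0, 0, 0, -1], [0, 0, 0, 0, -1], [0, 0, 0, 0, -1], [0, 0, 0, 0, -1]],
  ],
)

```text
t: 15.33
ee_pos: [0.4249, -0.2462, 0.0588]
ee_rot: [-0.0, 0.698, 0.716, 0.0]
force: [0.3, 0.0, -0.4]
opening: 1.0
grasp_force: 0.0
```

>>> drive_tool(
  targets=[
    [[0, 0, 0.9, 0, -1], [0, 0, 0.9, 0, -1], [0, 0, 0.9, 0, -1], [0, 0, 0.9, 0, -1], [0, 0.9, 0.2, 0, -1], [0, 0.9, 0, 0, -1], [0, 0.9, 0, 0, -1], [0, 0.9, 0, 0, -1]],
  ],
)

```text
t: 16.0
ee_pos: [0.4248, -0.1371, 0.173]
ee_rot: [0.0, 0.698, 0.716, 0.0]
force: [0.7, 0.1, 0.5]
opening: 0.999
grasp_force: 0.0
```

```bash
cat >> m.py <<'E'
def lid(f,b,z0):
    P=cloud(f);H=hsv(f)
    m=(np.abs(P[...,2]-z0)<.012)&(P[...,0]>b[0])&(P[...,0]<b[1])&(P[...,1]>b[2])&(P[...,1]<b[3])&(H[...,1]<60)
    q=P[m]
    if len(q): print(m.sum(),np.median(q,0).round(4),'mid',((q.min(0)+q.max(0))/2).round(4),'size',np.ptp(q,0).round(3))
    else: print('none')
E
python3 - <<'E'
from m import *
st()
for n in('scene','top'):
    f=grab(n); lid(f,(.35,.5,-.36,-.18),.086); lid(f,(.55,.66,-.05,.04),.137)
E
```

```text
t16.00 p [ 0.4248 -0.1371  0.173 ] yax deg 1.5 tilt [ 0.001  0.    -1.   ] q [-0.67  0.16  0.94  2.2  -0.17  0.86  0.4 ] F [0.7 0.1 0.5] op 0.999 g 0.0
215 [ 0.4344 -0.2491  0.0876] mid [ 0.4275 -0.253   0.0826] size [0.056 0.054 0.017]
329 [0.6105 0.0015 0.1367] mid [ 0.6043 -0.0008  0.1326] size [0.056 0.054 0.015]
none
315 [ 0.6017 -0.003   0.1362] mid [ 0.6024 -0.0042  0.1346] size [0.054 0.054 0.013]
```

>>> drive_tool(
  targets=[
    [[0, -0.9, 0, 0, -1], [0, -0.9, 0, 0, -1], [0, -0.9, 0, 0, -1], [0, -0.9, 0, 0, -1], [0.03, -0.31, 0, 0, -1], [0, 0, 0, 0, -1], [0, 0, 0, 0, -1]],
  ],
)

```text
t: 16.68
ee_pos: [0.4253, -0.2562, 0.1726]
ee_rot: [-0.0, 0.699, 0.716, -0.0]
force: [-0.5, 0.3, -0.5]
opening: 1.001
grasp_force: 0.0
```

>>> drive_tool(
  targets=[
    [[0, 0, -0.7, 0, -1], [0, 0, -0.7, 0, -1], [0, 0, -0.7, 0, -1], [0, 0, -0.7, 0, -1], [0, 0, -0.7, 0, -1], [0, 0, -0.4, 0, -1], [0, 0, 0, 0, -1], [0, 0, 0, 0, -1]],
  ],
)

```text
t: 17.35
ee_pos: [0.4257, -0.2553, 0.056]
ee_rot: [-0.0, 0.698, 0.716, -0.0]
force: [-0.1, 0.4, 1.4]
opening: 0.999
grasp_force: 0.0
```

>>> drive_tool(
  targets=[
    [[0, 0, 0, 0, 1], [0, 0, 0, 0, 1], [0, 0, 0, 0, 1], [0, 0, 0, 0, 1], [0, 0, 0, 0, 1], [0, 0, 0, 0, 1], [0, 0, 0, 0, 1], [0, 0, 0, 0, 1]],
  ],
  grip_force=50,
)

```text
t: 18.02
ee_pos: [0.4265, -0.2558, 0.057]
ee_rot: [0.001, 0.698, 0.716, 0.001]
force: [-2.8, 2.6, 15.1]
opening: 0.642
grasp_force: 49.5
```

>>> drive_tool(
  targets=[
    [[0, 0, 0.3, 0, 1], [0, 0, 0.9, 0, 1], [0, 0, 0.9, 0, 1], [0, 0, 0.9, 0, 1], [0, 0, 0.9, 0, 1], [0, 0.5, 0.5, 0, 1], [0, 0.9, 0, 0, 1], [0, 0.9, 0, 0, 1]],
  ],
)

```text
t: 18.68
ee_pos: [0.426, -0.1865, 0.1892]
ee_rot: [0.001, 0.699, 0.716, 0.001]
force: [0.5, 0.6, -1.6]
opening: 0.642
grasp_force: 53.4
```

>>> drive_tool(
  targets=[
    [[0, 0.9, 0, 0, 1], [0, 0.9, 0, 0, 1], [0, 0.9, 0, 0, 1], [0, 0.9, 0, 0, 1], [0, 0.3, 0, 0, 1], [0, 0, 0, 0, 1], [0, 0, 0, 0, 1]],
  ],
)

```text
t: 19.27
ee_pos: [0.4259, -0.0694, 0.1883]
ee_rot: [-0.0, 0.697, 0.717, 0.001]
force: [0.1, -0.4, -1.8]
opening: 0.639
grasp_force: 53.4
```

>>> drive_tool(
  targets=[
    [[0.5, 0.08, 0, 0, 1], [0.9, 0, 0, 0, 1], [0.9, 0, 0, 0, 1], [0.9, 0, 0, 0, 1], [0.9, 0, 0, 0, 1], [0.9, 0, 0, 0, 1], [0.9, 0, 0, 0, 1], [0.08, 0, 0, 0, 1]],
  ],
)

```text
t: 19.93
ee_pos: [0.609, -0.0685, 0.1878]
ee_rot: [0.001, 0.698, 0.716, -0.0]
force: [-1.5, 1.0, -2.1]
opening: 0.636
grasp_force: 53.5
```

>>> drive_tool(
  targets=[
    [[0, 0, -0.6, 0, 1], [0, 0, -0.3, 0, 1], [0, 0, 0, 0, 1], [0, 0, 0, 0, 1]],
  ],
)

```text
t: 20.27
ee_pos: [0.6046, -0.068, 0.1608]
ee_rot: [-0.0, 0.698, 0.716, -0.001]
force: [1.3, 0.1, -0.8]
opening: 0.639
grasp_force: 53.5
```

```bash
python3 - <<'E'
from m import *
st(); f=grab('scene','scene6'); p=cv2.resize(f['pixels'][160:250,200:310],None,fx=7,fy=6.6,interpolation=cv2.INTER_CUBIC)
cv2.imwrite('pics/scene6c.png',np.clip(p[:,:,::-1].astype(float)*1.4,0,255).astype(np.uint8))
E
```

```text
t20.27 p [ 0.6046 -0.068   0.1608] yax deg 1.4 tilt [-0.001 -0.    -1.   ] q [-0.59  0.5   0.8   1.86 -0.43  0.96  0.43] F [ 1.3  0.1 -0.8] op 0.639 g 53.5
```

View pics/scene6c.png

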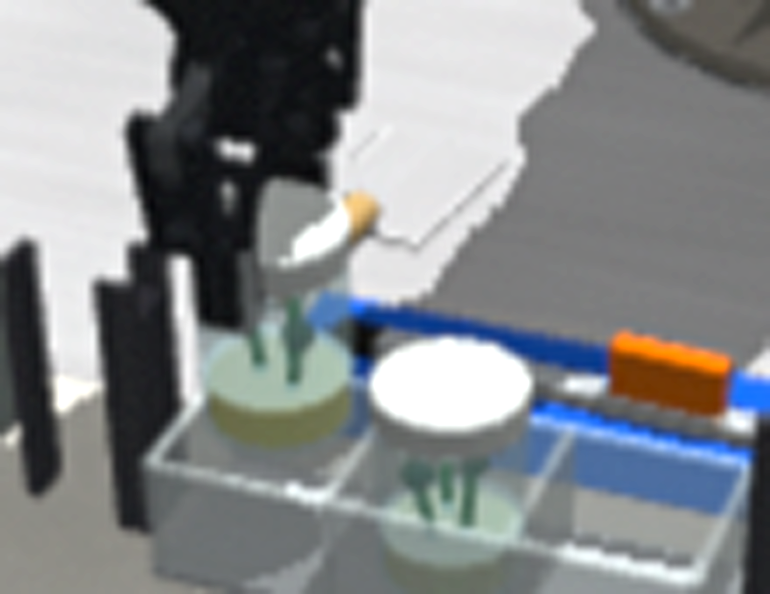

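```bash
python3 - <<'E'
from m import *
f=grab('scene')
def pt(u,v,z): return onplane(f,200+(u+.5)/7-.5,160+(v+.5)/6.6-.5,z).round(4)
for n,u,v in(('nearL',150,462),('div01',325,500),('div12',522,543),('nearR',697,578),('farR',748,465),('div12far',572,432)): print(n,pt(u,v,.099))
for n,u,v in(('jarL',207,398),('jarR',352,398),('jarBot',280,446)): print(n,pt(u,v,.104))
E
```

```text
nearL [ 0.6407 -0.0997  0.099 ]
div01 [ 0.6388 -0.0338  0.099 ]
div12 [0.6368 0.0377 0.099 ]
nearR [0.6335 0.0984 0.099 ]
farR [0.5666 0.0952 0.099 ]
div12far [0.5703 0.0311 0.099 ]
jarL [ 0.604  -0.0954  0.104 ]
jarR [ 0.5852 -0.0472  0.104 ]
jarBot [ 0.6213 -0.0587  0.104 ]
```

Jar bottom (crop 207–352) is centred between the pocket's left rim (150) and divider (325→385) within a millimetre or two. Lower on.

>>> drive_tool(
  targets=[
    [[0.02, 0, -0.4, 0, 1], [0, 0, -0.3, 0, 1], [0, 0, 0, 0, 1], [0, 0, 0, 0, 1]],
  ],
)

```text
t: 20.7
ee_pos: [0.6054, -0.0671, 0.1392]
ee_rot: [-0.0, 0.698, 0.716, -0.0]
force: [-0.1, -0.6, -0.8]
opening: 0.636
grasp_force: 53.5
```

>>> drive_tool(
  targets=[
    [[0, 0, -0.4, 0, 1], [0, 0, -0.4, 0, 1], [0, 0, -0.2, 0, 1], [0, 0, 0, 0, 1], [0, 0, 0, 0, 1]],
  ],
)

```text
t: 21.12
ee_pos: [0.6055, -0.0673, 0.1093]
ee_rot: [-0.0, 0.698, 0.716, -0.001]
force: [-0.3, -0.4, -0.9]
opening: 0.641
grasp_force: 53.5
```

>>> drive_tool(
  targets=[
    [[0, 0, -0.07, 0, 1], [0, 0, 0, 0, 1], [0, 0, 0, 0, -1], [0, 0, 0, 0, -1], [0, 0, 0, 0, -1], [0, 0, 0, 0, -1], [0, 0, 0.5, 0, -1], [0, 0, 0.9, 0, -1]],
  ],
)

```text
t: 21.78
ee_pos: [0.6043, -0.0669, 0.1481]
ee_rot: [-0.001, 0.698, 0.716, -0.002]
force: [0.1, 0.2, -0.0]
opening: 0.993
grasp_force: 0.0
```

>>> drive_tool(
  targets=[
    [[0, 0, 0.9, 0, -1], [0, 0, 0.9, 0, -1], [-0.9, 0.4, 0.5, 0, -1], [-0.9, 0.6, 0, 0, -1], [-0.9, 0.6, 0, 0, -1], [-0.9, 0.6, 0, 0, -1], [-0.9, 0.5, 0, 0, -1], [0, 0, 0, 0, -1]],
  ],
)

```text
t: 22.45
ee_pos: [0.4667, 0.0167, 0.2181]
ee_rot: [-0.002, 0.697, 0.718, 0.0]
force: [1.8, -0.9, 1.0]
opening: 1.001
grasp_force: 0.0
```

```bash
python3 - <<'E'
from m import *
st()
f=grab('scene'); lid(f,(.55,.66,-.11,-.038),.137); lid(f,(.55,.66,-.03,.04),.137)
P=cloud(f);H=hsv(f);h=H[...,0].astype(int)
m=(h>=5)&(h<14)&(H[...,1]>140)&(H[...,2]>60)&(np.abs(P[...,0]-.44)<.05)&(np.abs(P[...,1])<.12)
q=P[m];print('orange',m.sum(),q.min(0),q.max(0),np.argwhere(m).mean(0))
E
```

```text
t22.45 p [0.4667 0.0167 0.2181] yax deg 1.7 tilt [-0.003  0.003 -1.   ] q [-1.03  0.12  0.95  2.11 -0.12  0.97  0.01] F [ 1.8 -0.9  1. ] op 1.001 g 0.0
329 [ 0.6126 -0.0633  0.1366] mid [ 0.6066 -0.0655  0.1325] size [0.056 0.055 0.015]
338 [0.6113 0.0012 0.1366] mid [ 6.053e-01 -4.000e-04  1.325e-01] size [0.055 0.055 0.015]
orange 48 [ 0.42740635 -0.00074536  0.01279875] [0.4407978  0.04774696 0.04266936] [216.72916667 295.33333333]
```

Both jars are seated (lid tops at 137 mm). Now the bar.

>>> drive_tool(
  targets=[
    [[-0.6, 0.1, -0.3, -0.5, -1], [-0.55, 0.05, -0.8, 0, -1], [0, 0, -0.9, 0, -1], [0, 0, -0.9, 0, -1], [0, 0, -0.9, 0, -1], [0, 0, -0.9, 0, -1], [0, 0, -0.8, 0, -1], [0, 0, 0, 0, -1]],
  ],
)

```text
t: 23.17
ee_pos: [0.435, 0.0171, 0.0506]
ee_rot: [-0.001, 0.717, 0.697, -0.003]
force: [-1.5, -0.2, -0.4]
opening: 0.997
grasp_force: 0.0
```

>>> drive_tool(
  targets=[
    [[0, 0, -0.4, 0, -0.5], [0, 0, -0.4, 0, -0.2], [0, 0, 0, 0, 0.1], [0, 0, 0, 0, 0.4], [0, 0, 0, 0, 0.4]],
  ],
)

```text
t: 23.58
ee_pos: [0.4371, 0.0182, 0.0308]
ee_rot: [0.0, 0.716, 0.698, 0.001]
force: [0.2, 0.0, -0.4]
opening: 0.307
grasp_force: 0.0
```

```bash
python3 - <<'E'
from m import *
st(); f=grab('scene','scene7'); p=cv2.resize(f['pixels'][150:280,210:390],None,fx=4,fy=4,interpolation=cv2.INTER_CUBIC)
cv2.imwrite('pics/scene7c.png',np.clip(p[:,:,::-1].astype(float)*1.4,0,255).astype(np.uint8))
E
```

```text
t23.58 p [0.4371 0.0182 0.0308] yax deg -1.5 tilt [ 0.001  0.    -1.   ] q [-0.75  0.45  0.67  2.31 -0.55  0.54  0.34] F [ 0.2  0.  -0.4] op 0.307 g 0.0
```

View pics/scene7c.png

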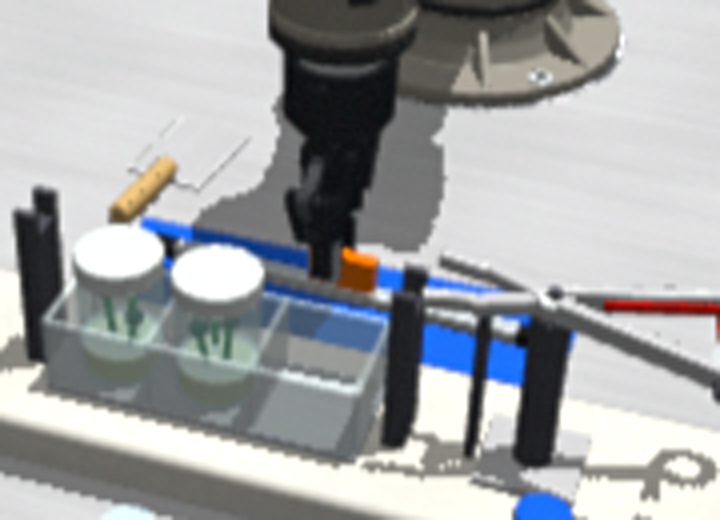

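Fingers straddle the orange grip (orange visible at (360,268)). Shift 4 mm nearer, lower and close.

>>> drive_tool(
  targets=[
    [[-0.15, 0.09, 0, 0, 0.4], [0, 0, -0.2, 0, 0.4], [0, 0, -0.22, 0, 0.4], [0, 0, 0, 0, 0.4]],
  ],
)

```text
t: 23.97
ee_pos: [0.4313, 0.0213, 0.0162]
ee_rot: [-0.0, 0.716, 0.698, -0.0]
force: [-0.6, 0.0, 0.0]
opening: 0.301
grasp_force: 0.0
```

>>> drive_tool(
  targets=[
    [[0, 0, 0, 0, 1], [0, 0, 0, 0, 1], [0, 0, 0, 0, 1], [0, 0, 0, 0, 1], [0, 0, 0, 0, 1], [0, 0, 0, 0, 1]],
  ],
  grip_force=60,
)

```text
t: 24.47
ee_pos: [0.4318, 0.021, 0.0171]
ee_rot: [-0.0, 0.716, 0.698, 0.0]
force: [-0.1, 0.3, -1.0]
opening: 0.125
grasp_force: 58.6
```

>>> drive_tool(
  targets=[
    [[0, 0, 0.4, 0, 1], [0, 0, 0.9, 0, 1], [0, 0, 0.9, 0, 1], [0, 0, 0.9, 0, 1], [0, 0, 0.9, 0.25, 1], [0, 0, 0.9, 0.25, 1], [0, 0, 0.7, 0, 1], [0, 0, 0, 0, 1]],
  ],
)

```text
t: 25.13
ee_pos: [0.4334, 0.0213, 0.1881]
ee_rot: [0.0, 0.698, 0.716, 0.003]
force: [0.7, -0.6, -1.2]
opening: 0.126
grasp_force: 58.9
```

```bash
cat >> m.py <<'E'
def bars(f,zt):
    # black ends and light bar points near height
    P=cloud(f); s=ctrl.get_state(); c=np.array(s['ee_pos'])
    m=(np.abs(P[...,2]-zt)<.012)&(np.abs(P[...,0]-c[0])<.03)&(np.abs(P[...,1]-c[1])<.18)&(np.abs(P[...,1]-c[1])>.03)
    q=P[m]; A=np.polyfit(q[:,1]-c[1],q[:,0],1); print('bar n',m.sum(),'slope dx/dy',A[0].round(4),'x at tcp',A[1].round(4),'y range',q[:,1].min().round(4),q[:,1].max().round(4),'z',np.median(q[:,2]).round(4),'zslope',np.polyfit(q[:,1],q[:,2],1)[0].round(3))
E
python3 - <<'E'
from m import *
st()
for n in('scene','top'): bars(grab(n),.191)
E
```

```text
t25.13 p [0.4334 0.0213 0.1881] yax deg 1.5 tilt [ 0.004  0.003 -1.   ] q [-1.12  0.08  1.    2.21 -0.1   0.88 -0.04] F [ 0.7 -0.6 -1.2] op 0.126 g 58.9
bar n 396 slope dx/dy -0.0244 x at tcp 0.4362 y range -0.128 0.1736 z 0.1838 zslope 0.001
bar n 210 slope dx/dy -0.0234 x at tcp 0.4323 y range -0.1251 0.1707 z 0.1821 zslope 0.003
```

>>> drive_tool(
  targets=[
    [[0, 0, 0.7, 0, 1], [0.4, -0.4, 0, 0, 1], [0.9, -0.45, 0, 0, 1], [0.9, 0, 0, 0, 1], [0.9, 0, 0, 0, 1], [0.9, 0, 0, 0, 1], [0.9, 0, 0, 0, 1], [0.75, 0, 0, 0, 1]],
  ],
)

```text
t: 25.9
ee_pos: [0.6024, -0.0048, 0.2034]
ee_rot: [-0.001, 0.698, 0.716, -0.001]
force: [-0.4, 0.7, -1.2]
opening: 0.129
grasp_force: 58.9
```

>>> drive_tool(
  targets=[
    [[0, 0, 0, 0, 1], [0, 0, 0, 0, 1], [0, 0, 0, 0, 1]],
  ],
)

```text
t: 26.15
ee_pos: [0.6003, -0.0052, 0.2044]
ee_rot: [-0.001, 0.698, 0.716, -0.001]
force: [-1.1, -0.2, -0.9]
opening: 0.124
grasp_force: 59.1
```

```bash
python3 - <<'E'
from m import *
st()
F=[grab(n) for n in('scene','top')]
for n,f in zip('st',F):
    bars(f,.205)
    P=cloud(f);H=hsv(f)
    for nm,y in(('R',-.122),('L',.114)):
        m=(np.abs(P[...,2]-.157)<.012)&(np.abs(P[...,0]-.604)<.035)&(np.abs(P[...,1]-y)<.009)
        q=P[m]
        print(n,nm,len(q),sorted(q[:,0].round(3).tolist())[::4])
    p=cv2.resize(f['pixels'][(150 if n=='s' else 160):(280 if n=='s' else 230),(190 if n=='s' else 210):(360 if n=='s' else 360)],None,fx=5,fy=5,interpolation=cv2.INTER_CUBIC)[:600,:750]
    cv2.imwrite(f'pics/{n}8.png',np.clip(p[:,:,::-1].astype(float)*1.6,0,255).astype(np.uint8))
a,b=[cv2.imread(f'pics/{n}8.png') for n in 'st']
a=cv2.resize(a,(420,336));b=cv2.resize(b,(420,196));cv2.imwrite('pics/both8.png',cv2.resize(np.vstack([a,b]),(470,595)))
E
```

```text
t26.15 p [ 0.6003 -0.0052  0.2044] yax deg 1.4 tilt [-0.003 -0.001 -1.   ] q [-0.78  0.46  0.91  1.84 -0.42  1.05  0.32] F [-1.1 -0.2 -0.9] op 0.124 g 59.1
bar n 606 slope dx/dy -0.0247 x at tcp 0.6031 y range -0.1533 0.1477 z 0.1998 zslope -0.001
s R 74 [0.591, 0.593, 0.594, 0.595, 0.595, 0.595, 0.596, 0.596, 0.597, 0.603, 0.616, 0.618, 0.62, 0.621, 0.621, 0.621, 0.622, 0.623, 0.624]
s L 78 [0.584, 0.587, 0.588, 0.589, 0.589, 0.59, 0.59, 0.59, 0.591, 0.592, 0.613, 0.614, 0.614, 0.615, 0.615, 0.616, 0.616, 0.616, 0.617, 0.618]
bar n 248 slope dx/dy -0.0248 x at tcp 0.5991 y range -0.1545 0.1461 z 0.2007 zslope -0.002
t R 30 [0.589, 0.59, 0.593, 0.594, 0.615, 0.618, 0.62, 0.621]
t L 29 [0.583, 0.584, 0.586, 0.589, 0.59, 0.611, 0.614, 0.615]
```

View pics/s8.png

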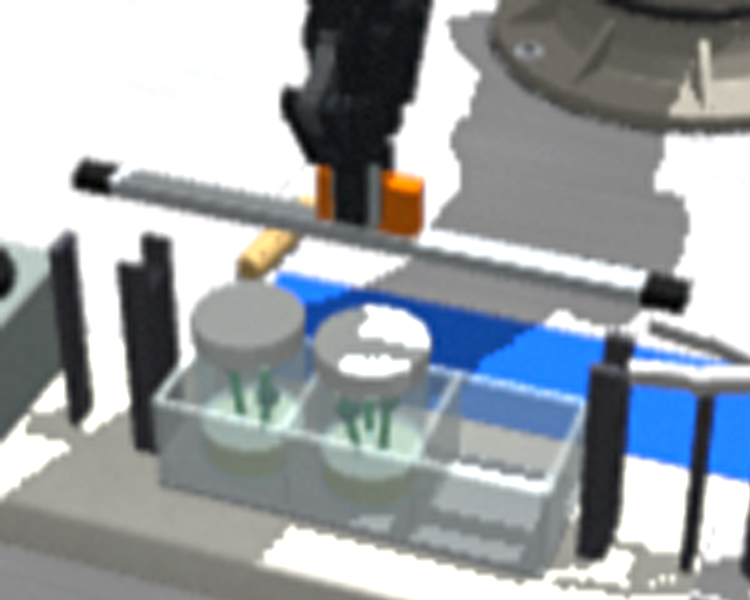

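The bar hangs level over the brackets (ends at (95,177) and (665,293)), needs about +2.5 mm in x. Lowering.

>>> drive_tool(
  targets=[
    [[0.09, 0, -0.3, 0, 1], [0, 0, -0.4, 0, 1], [0, 0, -0.3, 0, 1], [0, 0, -0.2, 0, 1], [0, 0, -0.1, 0, 1], [0, 0, 0, 0, 1], [0, 0, 0, 0, 1]],
  ],
)

```text
t: 26.83
ee_pos: [0.604, -0.0046, 0.1671]
ee_rot: [-0.0, 0.698, 0.716, -0.0]
force: [0.1, -0.2, -1.2]
opening: 0.128
grasp_force: 59.1
```

```bash
python3 - <<'E'
from m import *
st()
for n in('scene','top'): bars(grab(n),.165)
E
```

```text
t26.83 p [ 0.604  -0.0046  0.1671] yax deg 1.5 tilt [-0. -0. -1.] q [-0.74  0.51  0.87  1.87 -0.47  0.98  0.36] F [ 0.1 -0.2 -1.2] op 0.128 g 59.1
bar n 914 slope dx/dy -0.0291 x at tcp 0.6068 y range -0.168 0.1754 z 0.1627 zslope 0.02
bar n 424 slope dx/dy -0.0285 x at tcp 0.6027 y range -0.1678 0.1755 z 0.1632 zslope 0.016
```

>>> drive_tool(
  targets=[
    [[0, 0, -0.15, 0, 1], [0, 0, -0.1, 0, 1], [0, 0, 0, 0, 1], [0, 0, 0, 0, 1]],
  ],
)

```text
t: 27.27
ee_pos: [0.6039, -0.0045, 0.1594]
ee_rot: [-0.0, 0.698, 0.716, -0.0]
force: [0.5, -0.2, -2.2]
opening: 0.124
grasp_force: 59.1
```

>>> drive_tool(
  targets=[
    [[0, 0, -0.05, 0, 1], [0, 0, 0, 0, 1], [0, 0, 0, 0, 1]],
  ],
)

```text
t: 27.52
ee_pos: [0.604, -0.0045, 0.1581]
ee_rot: [-0.0, 0.698, 0.716, -0.0]
force: [0.6, -0.2, -1.8]
opening: 0.127
grasp_force: 59.1
```

>>> drive_tool(
  targets=[
    [[0, 0, -0.03, 0, 1], [0, 0, 0, 0, 0.4], [0, 0, 0, 0, -0.2], [0, 0, 0, 0, -1], [0, 0, 0, 0, -1], [0, 0, 0, 0, -1], [0, 0, 0.6, 0, -1], [0, 0, 0.9, 0, -1]],
  ],
)

```text
t: 28.18
ee_pos: [0.6027, -0.0044, 0.2008]
ee_rot: [-0.001, 0.698, 0.716, -0.002]
force: [0.2, -0.3, 0.5]
opening: 0.996
grasp_force: 0.0
```

>>> drive_tool(
  targets=[
    [[0, 0, 0.9, 0, -1], [-0.8, 0, 0.6, 0, -1], [-0.8, 0, 0, 0, -1], [-0.8, 0, 0, 0, -1], [-0.8, 0, 0, 0, -1], [-0.8, 0, 0, 0, -1], [0, 0, 0, 0, -1]],
  ],
)

```text
t: 28.77
ee_pos: [0.4804, -0.0048, 0.2466]
ee_rot: [-0.002, 0.698, 0.716, 0.0]
force: [0.9, 0.2, 1.2]
opening: 1.001
grasp_force: 0.0
```

```bash
python3 - <<'E'
from m import *
st()
F=[grab(n) for n in('scene','top')]
for n,f in zip('st',F):
    P=cloud(f);H=hsv(f)
    m=(np.abs(P[...,2]-.16)<.012)&(np.abs(P[...,0]-.604)<.07)&(np.abs(P[...,1])<.19)
    q=P[np.abs(P[...,2]-.152)<.006]; q=q[(np.abs(q[:,0]-.604)<.012)&(np.abs(q[:,1])<.1)&(np.abs(q[:,1]+.004)>.03)]
    print(n,'bar',len(q),np.polyfit(q[:,1],q[:,0],1).round(4),np.median(q[:,2]).round(4),np.polyfit(q[:,1],q[:,2],1).round(4))
    for y in np.arange(.225,.345,.01):
        m=(np.abs(P[...,1]-y)<.004)&(P[...,2]>.145)&(P[...,2]<.185)&(np.abs(P[...,0]-.6)<.09)
        q=P[m]; x=np.sort(q[:,0]); 
        if len(x)>2:
            g=np.split(x,np.where(np.diff(x)>.008)[0]+1); print(n,y.round(3),[(round(float(k[0]),3),round(float(k[-1]),3)) for k in g], np.median(q[:,2]).round(3))
    h=H[...,0].astype(int);m=((h<6)|(h>174))&(H[...,1]>140)&(P[...,2]>.15)&(P[...,1]>.27)
    q=P[m];print('red',q.min(0),q.max(0))
lid(F[1],(.55,.66,-.11,-.038),.137); lid(F[1],(.55,.66,-.03,.04),.137)
E
```

```text
t28.77 p [ 0.4804 -0.0048  0.2466] yax deg 1.5 tilt [-0.002  0.003 -1.   ] q [-1.1   0.13  1.08  2.05 -0.13  1.04  0.07] F [0.9 0.2 1.2] op 1.001 g 0.0
s bar 351 [-0.0253  0.6068] 0.153 [-0.0006  0.1523]
s 0.225 [(0.58, 0.593), (0.608, 0.616)] 0.17
s 0.235 [(0.578, 0.591), (0.608, 0.62)] 0.17
s 0.245 [(0.577, 0.588), (0.612, 0.622)] 0.169
s 0.255 [(0.571, 0.584), (0.614, 0.626)] 0.17
s 0.265 [(0.568, 0.582), (0.616, 0.627)] 0.169
s 0.275 [(0.563, 0.578), (0.621, 0.632)] 0.17
s 0.285 [(0.56, 0.587), (0.601, 0.601), (0.609, 0.634)] 0.169
s 0.295 [(0.543, 0.572), (0.581, 0.589), (0.601, 0.653)] 0.169
s 0.305 [(0.541, 0.546), (0.562, 0.571), (0.624, 0.632), (0.644, 0.656)] 0.168
s 0.315 [(0.537, 0.551), (0.56, 0.568), (0.625, 0.637), (0.649, 0.655)] 0.169
s 0.325 [(0.548, 0.565), (0.627, 0.652)] 0.169
red [0.54012466 0.27063872 0.15777332] [0.58931365 0.32439565 0.17142343]
t bar 293 [-0.026   0.6029] 0.1527 [-0.0004  0.1525]
t 0.225 [(0.579, 0.591), (0.606, 0.614)] 0.172
t 0.235 [(0.574, 0.588), (0.609, 0.617)] 0.172
t 0.245 [(0.571, 0.585), (0.611, 0.62)] 0.172
t 0.255 [(0.568, 0.582), (0.614, 0.622)] 0.171
t 0.265 [(0.565, 0.579), (0.616, 0.624)] 0.171
t 0.275 [(0.562, 0.575), (0.62, 0.627)] 0.171
t 0.285 [(0.545, 0.586), (0.602, 0.638)] 0.169
t 0.295 [(0.537, 0.583), (0.602, 0.648)] 0.169
t 0.305 [(0.537, 0.542), (0.561, 0.566), (0.62, 0.629), (0.645, 0.654)] 0.169
t 0.315 [(0.537, 0.566), (0.624, 0.654)] 0.169
t 0.325 [(0.547, 0.555), (0.629, 0.648)] 0.169
red [0.53932778 0.28768891 0.15629182] [0.58165733 0.32148112 0.17537752]
184 [ 0.5974 -0.0675  0.1365] mid [ 0.6067 -0.0748  0.1371] size [0.048 0.066 0.024]
139 [ 0.5958 -0.0023  0.1363] mid [0.607  0.0039 0.1403] size [0.045 0.065 0.017]
```

Bar is seated level (top at 153 mm). Squeeze point ≈ (0.596, 0.275). Going above it.

>>> drive_tool(
  targets=[
    [[0.38, 0.93, 0, 0, -1], [0.38, 0.93, 0, 0, -1], [0.38, 0.93, 0, 0, -1], [0.38, 0.93, 0, 0, -1], [0.38, 0.93, 0, 0, -1], [0.38, 0.93, 0, 0, -1], [0.38, 0.93, 0, 0, -1], [0.38, 0.93, 0, 0, -1]],
  ],
)

```text
t: 29.53
ee_pos: [0.5765, 0.2204, 0.2464]
ee_rot: [0.0, 0.698, 0.716, -0.0]
force: [0.3, 0.9, 0.8]
opening: 1.001
grasp_force: 0.0
```

>>> drive_tool(
  targets=[
    [[0.38, 0.93, 0, 0, -1], [0.38, 0.93, 0, 0, -1], [0, 0, -0.5, 0, -1], [0, 0, -0.5, 0, -1], [0, 0, 0, 0, -1], [0, 0, 0, 0, -1]],
  ],
)

```text
t: 30.03
ee_pos: [0.5983, 0.2742, 0.2162]
ee_rot: [0.0, 0.698, 0.716, -0.001]
force: [0.2, 0.1, 0.8]
opening: 1.003
grasp_force: 0.0
```

>>> drive_tool(
  targets=[
    [[-0.05, 0, -0.5, 0, -1], [0, 0, -0.6, 0, -1], [0, 0, -0.6, 0, -1], [0, 0, -0.4, 0, -1], [0, 0, -0.2, 0, -1], [0, 0, 0, 0, -1], [0, 0, 0, 0, -1]],
  ],
)

```text
t: 30.62
ee_pos: [0.5971, 0.2744, 0.1489]
ee_rot: [0.0, 0.698, 0.716, 0.0]
force: [-0.2, -0.4, 0.9]
opening: 0.998
grasp_force: 0.0
```

>>> drive_tool(
  targets=[
    [[0, 0, 0, 0, -0.6], [0, 0, 0, 0, -0.4], [0, 0, 0, 0, -0.2], [0, 0, 0, 0, 0], [0, 0, 0, 0, 0.1], [0, 0, 0, 0, 0.2], [0, 0, 0, 0, 0.3], [0, 0, 0, 0, 0.4]],
  ],
  grip_force=40,
)

```text
t: 31.28
ee_pos: [0.596, 0.2758, 0.1495]
ee_rot: [-0.001, 0.697, 0.717, 0.001]
force: [-9.8, 3.0, 12.6]
opening: 0.321
grasp_force: 38.3
```

>>> drive_tool(
  targets=[
    [[0, 0, 0, 0, 0.6], [0, 0, 0, 0, 0.8], [0, 0, 0, 0, 1], [0, 0, 0, 0, 1], [0, 0, 0, 0, 1], [0, 0, 0, 0, 1], [0, 0, 0, 0, 1], [0, 0, 0, 0, 1]],
  ],
)

```text
t: 31.95
ee_pos: [0.596, 0.2759, 0.1495]
ee_rot: [-0.001, 0.697, 0.717, 0.001]
force: [-9.9, 2.9, 13.7]
opening: 0.322
grasp_force: 38.3
```

>>> drive_tool(
  targets=[
    [[0, 0, 0, 0, 0.2], [0, 0, 0, 0, 0], [0, 0, 0, 0, -0.5], [0, 0, 0, 0, -1], [0, 0, 0, 0, -1], [0, 0, 0, 0, -1], [0, 0, 0.4, 0, -1], [0, 0, 0.8, 0, -1]],
  ],
)

```text
t: 32.62
ee_pos: [0.5953, 0.2741, 0.183]
ee_rot: [-0.0, 0.698, 0.716, -0.002]
force: [-0.2, 0.1, 0.4]
opening: 1.003
grasp_force: 0.0
```

>>> drive_tool(
  targets=[
    [[0, 0, 0.9, 0, -1], [0, 0, 0.9, 0, -1], [-0.9, -0.6, 0.3, 0, -1], [-0.9, -0.9, 0, 0, -1], [-0.9, -0.9, 0, 0, -1], [-0.3, -0.9, 0, 0, -1], [0, -0.9, 0, 0, -1], [0, 0, 0, 0, -1]],
  ],
)

```text
t: 33.28
ee_pos: [0.5061, 0.1436, 0.2484]
ee_rot: [-0.001, 0.7, 0.715, 0.001]
force: [0.5, -0.8, 0.0]
opening: 0.998
grasp_force: 0.0
```

```bash
cat > hd.py <<'E'
from m import *
st()
for n in('scene','top'):
    f=grab(n,'x_'+n);P=cloud(f);H=hsv(f)
    for y in (.135,.145,.235,.255,.275,.315):
        m=(np.abs(P[...,1]-y)<.004)&(P[...,2]>.145)&(P[...,2]<.185)&(np.abs(P[...,0]-.6)<.09)
        x=np.sort(P[m][:,0])
        if len(x)>2: g=np.split(x,np.where(np.diff(x)>.008)[0]+1); print(n,y,[(round(float(k[0]),3),round(float(k[-1]),3)) for k in g],P[m][:,2].max().round(3))
    h=H[...,0].astype(int);m=((h<6)|(h>174))&(H[...,1]>140)&(P[...,2]>.15)&(P[...,1]>.25)
    q=P[m];print('red',q.min(0),q.max(0)); q=q[q[:,1]>.296]; print('loop',((q.min(0)+q.max(0))/2).round(4),np.median(q,0))
    m=(h>50)&(h<75)&(H[...,1]>130)&(P[...,2]>.12)&(P[...,0]>.5);q=P[m];print('green',np.median(q,0),((q.min(0)+q.max(0))/2).round(4),q[:,2].max())
    q=P[np.abs(P[...,2]-.152)<.006]; q=q[(np.abs(q[:,0]-.604)<.012)&(np.abs(q[:,1])<.1)&(np.abs(q[:,1]+.004)>.03)]
    if len(q)>20: print('bar',np.polyfit(q[:,1],q[:,0],1).round(4),np.polyfit(q[:,1],q[:,2],1).round(4))
E
python3 hd.py
```

```text
t33.28 p [0.5061 0.1436 0.2484] yax deg 1.2 tilt [ 0.     0.002 -1.   ] q [-1.25  0.25  1.02  1.96 -0.25  1.06 -0.1 ] F [ 0.5 -0.8  0. ] op 0.998 g 0.0
scene 0.135 [(0.588, 0.612)] 0.173
scene 0.145 [(0.59, 0.611)] 0.173
scene 0.235 [(0.584, 0.613)] 0.174
scene 0.255 [(0.585, 0.595), (0.604, 0.614)] 0.175
scene 0.275 [(0.576, 0.592), (0.604, 0.615)] 0.174
scene 0.315 [(0.559, 0.567), (0.583, 0.593), (0.602, 0.612), (0.627, 0.635)] 0.171
red [0.56044493 0.25134866 0.1637787 ] [0.59534247 0.33220528 0.17249434]
loop [0.5767 0.3159 0.1682] [0.58030476 0.3151732  0.16859281]
green [ 0.61506215 -0.21719523  0.13608741] [ 0.6123 -0.2198  0.1322] 0.13918324125875248
bar [-0.0222  0.6069] [-0.0017  0.1524]
top 0.135 [(0.6, 0.609)] 0.172
top 0.315 [(0.623, 0.631)] 0.172Traceback (most recent call last):
  File "hd.py", line 10, in <module>
    q=P[m];print('red',q.min(0),q.max(0)); q=q[q[:,1]>.296]; print('loop',((q.min(0)+q.max(0))/2).round(4),np.median(q,0))
                       ~~~~~^^^
    return umr_minimum(a, axis, None, out, keepdims, initial, where)
ValueError: zero-size array to reduction operation minimum which has no identity
```

The clamp holds by itself (shanks ~36 mm wide at y=0.275, jaws over the bar). On to the jog button with closed fingers.

>>> drive_tool(
  targets=[
    [[0.26, -0.94, 0, 0, 1], [0.26, -0.94, 0, 0, 1], [0.26, -0.94, 0, 0, 1], [0.26, -0.94, 0, 0, 1], [0.26, -0.94, 0, 0, 1], [0.26, -0.94, 0, 0, 1], [0.26, -0.94, 0, 0, 1], [0.26, -0.94, 0, 0, 1]],
  ],
)

```text
t: 34.05
ee_pos: [0.5699, -0.0776, 0.2474]
ee_rot: [0.0, 0.697, 0.717, -0.0]
force: [0.2, 0.5, 0.5]
opening: 0.003
grasp_force: 0.0
```

>>> drive_tool(
  targets=[
    [[0.26, -0.94, 0, 0, 1], [0.26, -0.94, 0, 0, 1], [0.26, -0.94, 0, 0, 1], [0.26, -0.94, 0, 0, 1], [0.26, -0.94, -0.6, 0, 1], [0, 0, -0.8, 0, 1], [0, 0, -0.8, 0, 1], [0, 0, 0, 0, 1]],
  ],
)

```text
t: 34.72
ee_pos: [0.6068, -0.217, 0.177]
ee_rot: [-0.002, 0.698, 0.716, -0.002]
force: [-1.0, 0.6, -0.7]
opening: -0.004
grasp_force: 0.0
```

```bash
python3 - <<'E'
from m import *
st(); f=grab('scene'); p=cv2.resize(f['pixels'][150:260,150:420],None,fx=2.9,fy=2.9,interpolation=cv2.INTER_CUBIC)
cv2.imwrite('pics/scene9c.png',np.clip(p[:,:,::-1].astype(float)*1.5,0,255).astype(np.uint8))
E
```

```text
t34.72 p [ 0.6068 -0.217   0.177 ] yax deg 1.5 tilt [-0.006  0.001 -1.   ] q [-0.37  0.57  0.87  1.76 -0.5   1.05  0.71] F [-1.   0.6 -0.7] op -0.004 g 0.0
```

View pics/scene9c.png

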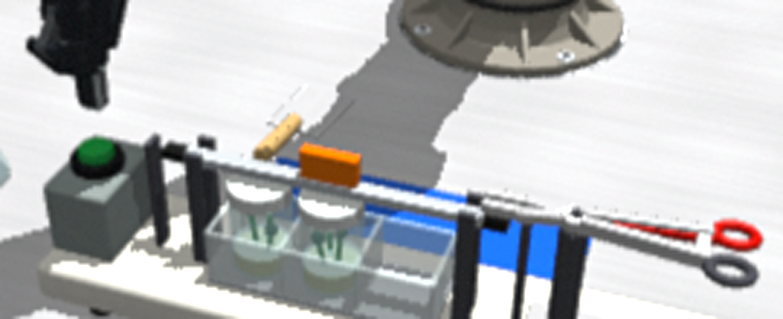

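The bar lies in both brackets, the jaws are shut over its left end (490,215), and the fingers are above the button (97,155).

>>> drive_tool(
  targets=[
    [[0.06, -0.15, -0.5, 0, 1], [0, 0, -0.5, 0, 1], [0, 0, -0.3, 0, 1], [0, 0, -0.2, 0, 1], [0, 0, -0.15, 0, 1], [0, 0, -0.05, 0, 1], [0, 0, 0, 0, 1]],
  ],
)

```text
t: 35.35
ee_pos: [0.6099, -0.222, 0.131]
ee_rot: [-0.0, 0.698, 0.716, 0.001]
force: [-4.9, 4.8, 10.1]
opening: -0.002
grasp_force: 5.0
```

Right down (10 N). Hold about 3 s.

>>> drive_tool(
  targets=[
    [[0, 0, -0.03, 0, 1], [0, 0, 0, 0, 1], [0, 0, 0, 0, 1], [0, 0, 0, 0, 1], [0, 0, 0, 0, 1], [0, 0, 0, 0, 1], [0, 0, 0, 0, 1], [0, 0, 0, 0, 1]],
  ],
)

```text
t: 36.02
ee_pos: [0.6099, -0.222, 0.1308]
ee_rot: [-0.0, 0.698, 0.716, 0.001]
force: [-7.2, 7.3, 21.4]
opening: 0.004
grasp_force: 10.4
```

>>> drive_tool(
  targets=[
    [[0, 0, 0, 0, 1], [0, 0, 0, 0, 1], [0, 0, 0, 0, 1], [0, 0, 0, 0, 1], [0, 0, 0, 0, 1], [0, 0, 0, 0, 1], [0, 0, 0, 0, 1], [0, 0, 0, 0, 1]],
  ],
)

```text
t: 36.68
ee_pos: [0.6099, -0.222, 0.1308]
ee_rot: [-0.0, 0.698, 0.716, 0.001]
force: [-7.8, 6.4, 21.8]
opening: 0.001
grasp_force: 10.4
```

>>> drive_tool(
  targets=[
    [[0, 0, 0, 0, 1], [0, 0, 0, 0, 1], [0, 0, 0, 0, 1], [0, 0, 0, 0, 1], [0, 0, 0, 0, 1], [0, 0, 0, 0, 1], [0, 0, 0, 0, 1], [0, 0, 0, 0, 1]],
  ],
)

```text
t: 37.35
ee_pos: [0.6099, -0.222, 0.1308]
ee_rot: [-0.0, 0.698, 0.716, 0.001]
force: [-9.1, 6.8, 20.5]
opening: -0.001
grasp_force: 10.4
```

>>> drive_tool(
  targets=[
    [[0, 0, 0, 0, 1], [0, 0, 0, 0, 1], [0, 0, 0, 0, 1], [0, 0, 0, 0, 1], [0, 0, 0, 0, 1], [0, 0, 0, 0, 1], [0, 0, 0, 0, 1], [0, 0, 0, 0, 1]],
  ],
)

```text
t: 38.02
ee_pos: [0.6099, -0.222, 0.1308]
ee_rot: [-0.0, 0.698, 0.716, 0.001]
force: [-7.7, 7.3, 21.2]
opening: -0.001
grasp_force: 10.4
```

>>> drive_tool(
  targets=[
    [[0, 0, 0.5, 0, 1], [0, 0, 0.9, 0, 1], [0, 0, 0.9, 0, 1], [-0.3, 0, 0.9, 0, 1], [-0.7, 0.6, 0.4, 0, 1], [-0.8, 0.9, 0, 0, 1], [-0.8, 0.9, 0, 0, 1], [-0.8, 0.9, 0, 0, 1]],
  ],
)

```text
t: 38.68
ee_pos: [0.5068, -0.1232, 0.2376]
ee_rot: [0.0, 0.698, 0.716, 0.0]
force: [0.3, 0.5, 1.2]
opening: -0.001
grasp_force: 0.0
```

>>> drive_tool(
  targets=[
    [[0, 0.9, 0, 0, 1], [0, 0.9, 0, 0, 1], [0, 0.9, 0, 0, 1], [0, 0.9, 0, 0, 1], [0, 0.9, 0, 0, 1], [0, 0.9, 0, 0, 1], [0, 0, 0, 0, 1], [0, 0, 0, 0, 1]],
  ],
)

```text
t: 39.35
ee_pos: [0.508, 0.0397, 0.2378]
ee_rot: [0.0, 0.697, 0.717, 0.0]
force: [0.4, -1.6, -0.4]
opening: -0.002
grasp_force: 0.0
```

```bash
python3 hd.py
```

```text
t39.35 p [0.508  0.0397 0.2378] yax deg 1.6 tilt [ 0.001  0.    -1.   ] q [-1.09  0.23  1.04  2.01 -0.23  1.03  0.09] F [ 0.4 -1.6 -0.4] op -0.002 g 0.0
scene 0.135 [(0.588, 0.613)] 0.172
scene 0.145 [(0.589, 0.612)] 0.172
scene 0.235 [(0.585, 0.612)] 0.174
scene 0.255 [(0.58, 0.595), (0.604, 0.615)] 0.174
scene 0.275 [(0.579, 0.593), (0.604, 0.615)] 0.175
scene 0.315 [(0.56, 0.568), (0.583, 0.591), (0.602, 0.611), (0.628, 0.635)] 0.171
red [0.56232458 0.2515209  0.16287686] [0.5949306  0.33214074 0.17183123]
loop [0.5768 0.3159 0.1684] [0.58015134 0.31511742 0.16903374]
green [ 0.61569549 -0.21693045  0.13587388] [ 0.6123 -0.22    0.1328] 0.13923149091363574
bar [-0.0273  0.6067] [-0.0018  0.1523]
top 0.135 [(0.603, 0.609)] 0.172
top 0.145 [(0.587, 0.609)] 0.172
top 0.235 [(0.584, 0.609)] 0.175
top 0.255 [(0.58, 0.593), (0.602, 0.611)] 0.177
top 0.275 [(0.578, 0.589), (0.605, 0.611)] 0.176
top 0.315 [(0.558, 0.564), (0.58, 0.588), (0.6, 0.608), (0.623, 0.632)] 0.173
red [0.56057146 0.29710552 0.16720636] [0.58540774 0.32785538 0.1751833 ]
loop [0.573  0.3125 0.1712] [0.57206657 0.31401264 0.1695694 ]
green [ 0.60727719 -0.2220517   0.13577402] [ 0.6092 -0.222   0.1337] 0.14397397486710584
bar [-0.001   0.6051] [0.0261 0.1551]
```

The jog hold lasted ~2.8 s, and the clamp is still shut. Red loop centre ≈ (0.574, 0.314, 0.170). Press it slightly to its robot side.

>>> drive_tool(
  targets=[
    [[0.2, 0.91, 0, 0, 1], [0.2, 0.91, 0, 0, 1], [0.2, 0.91, 0, 0, 1], [0.2, 0.91, 0, 0, 1], [0.2, 0.91, 0, 0, 1], [0.2, 0.91, 0, 0, 1], [0.2, 0.91, 0, 0, 1], [0.2, 0.91, 0, 0, 1]],
  ],
)

```text
t: 40.12
ee_pos: [0.5566, 0.2566, 0.2376]
ee_rot: [0.0, 0.699, 0.716, 0.0]
force: [0.6, -0.0, -0.3]
opening: 0.006
grasp_force: 0.0
```

>>> drive_tool(
  targets=[
    [[0.2, 0.91, 0, 0, 1], [0.2, 0.91, 0, 0, 1], [0, 0, -0.6, 0, 1], [0, 0, -0.6, 0, 1], [0, 0, -0.4, 0, 1], [0, 0, 0, 0, 1], [0, 0, 0, 0, 1], [0, 0, 0, 0, 1]],
  ],
)

```text
t: 40.78
ee_pos: [0.5686, 0.3107, 0.1904]
ee_rot: [0.0, 0.698, 0.716, 0.001]
force: [0.3, 0.3, -0.1]
opening: 0.003
grasp_force: 0.0
```

>>> drive_tool(
  targets=[
    [[0, 0.1, -0.3, 0, 1], [0, 0, -0.3, 0, 1], [0, 0, -0.2, 0, 1], [0, 0, -0.15, 0, 1], [0, 0, 0, 0, 1], [0, 0, 0, 0, 1]],
  ],
)

```text
t: 41.28
ee_pos: [0.5675, 0.3141, 0.1605]
ee_rot: [-0.0, 0.698, 0.716, -0.001]
force: [-3.4, -1.0, 5.6]
opening: -0.0
grasp_force: 2.1
```

```bash
python3 - <<'E'
from m import *
st(); f=grab('scene');P=cloud(f)
for y in (.135,.145,.235,.255,.275):
    m=(np.abs(P[...,1]-y)<.004)&(P[...,2]>.145)&(P[...,2]<.185)&(np.abs(P[...,0]-.6)<.09)
    x=np.sort(P[m][:,0])
    if len(x)>2: g=np.split(x,np.where(np.diff(x)>.008)[0]+1); print(y,[(round(float(k[0]),3),round(float(k[-1]),3)) for k in g])
E
```

```text
t41.28 p [0.5675 0.3141 0.1605] yax deg 1.5 tilt [-0.001 -0.001 -1.   ] q [-1.19  0.59  0.83  1.77 -0.5   1.02 -0.14] F [-3.4 -1.   5.6] op -0.000 g 2.1
0.135 [(0.576, 0.587), (0.607, 0.625)]
0.145 [(0.578, 0.587), (0.604, 0.623)]
0.235 [(0.578, 0.592), (0.61, 0.619)]
0.255 [(0.571, 0.585), (0.616, 0.627)]
0.275 [(0.563, 0.578), (0.621, 0.63)]
```

The clamp sprang open (jaws and shanks back to the open width). Lift and go back to the bar.

>>> drive_tool(
  targets=[
    [[0, 0, 0.6, 0, 1], [0, 0, 0.9, 0, 1], [0, 0, 0.9, 0, 1], [-0.6, -0.5, 0.5, 0, -0.5], [-0.6, -0.9, 0, 0, -1], [-0.6, -0.9, 0, 0, -1], [-0.2, -0.9, 0, 0, -1], [0, -0.9, 0, 0, -1]],
  ],
)

```text
t: 42.0
ee_pos: [0.5065, 0.1904, 0.2479]
ee_rot: [-0.001, 0.697, 0.717, 0.0]
force: [1.0, -0.4, 0.6]
opening: 0.712
grasp_force: 0.0
```

>>> drive_tool(
  targets=[
    [[0, -0.9, 0, 0, -1], [0, -0.9, 0, 0, -1], [0, -0.9, 0, 0, -1], [0, -0.9, 0, 0, -1], [0, -0.9, 0, 0, -1], [0, -0.9, 0, 0, -1], [0, -0.7, 0, 0, -1], [0, 0, 0, 0, -1]],
  ],
)

```text
t: 42.67
ee_pos: [0.5077, 0.0038, 0.2483]
ee_rot: [0.0, 0.7, 0.714, 0.0]
force: [0.2, -0.8, 0.3]
opening: 1.002
grasp_force: 0.0
```

```bash
python3 - <<'E'
from m import *
st(); f=grab('scene');P=cloud(f);H=hsv(f);h=H[...,0].astype(int)
m=(h>=5)&(h<14)&(H[...,1]>140)&(H[...,2]>60)&(np.abs(P[...,0]-.604)<.05)&(np.abs(P[...,1])<.1)
q=P[m];print('orange',m.sum(),q.min(0),q.max(0))
q=P[np.abs(P[...,2]-.152)<.006]; q=q[(np.abs(q[:,0]-.604)<.012)&(np.abs(q[:,1])<.1)&(np.abs(q[:,1]+.004)>.03)]
print('bar',np.polyfit(q[:,1],q[:,0],1).round(4),np.polyfit(q[:,1],q[:,2],1).round(4))
f=grab('top');H=hsv(f);h=H[...,0].astype(int)
m=(h>105)&(h<125)&(H[...,1]>130);m[:225]=0;m[285:]=0;uv=np.argwhere(m)[:,::-1].astype(np.float32)
b=cv2.boxPoints(cv2.minAreaRect(uv));print(m.sum(),onplane(f,b[:,0],b[:,1],.003).round(3).tolist())
E
```

```text
t42.67 p [0.5077 0.0038 0.2483] yax deg 1.2 tilt [ 0.001  0.    -1.   ] q [-1.06  0.21  1.08  2.   -0.22  1.05  0.14] F [ 0.2 -0.8  0.3] op 1.002 g 0.0
orange 72 [ 0.59768165 -0.02707697  0.15481997] [0.61262536 0.02375582 0.18288845]
bar [-0.0265  0.6071] [-0.0004  0.1523]
950 [[0.386, 0.185, 0.003], [0.478, 0.189, 0.003], [0.486, -0.144, 0.003], [0.394, -0.145, 0.003]]
```

>>> drive_tool(
  targets=[
    [[0.8, -0.27, 0, 0, 0], [0.8, 0, 0, 0, 0], [0.8, 0, 0, 0, 0], [0.81, 0, 0, 0, 0], [0, 0, -0.5, 0, 0], [0, 0, -0.6, 0, 0], [0, 0, 0, 0, 0], [0, 0, 0, 0, 0]],
  ],
)

```text
t: 43.43
ee_pos: [0.6038, 0.001, 0.2144]
ee_rot: [-0.0, 0.698, 0.717, -0.001]
force: [-0.6, 0.1, 1.0]
opening: 0.499
grasp_force: 0.0
```

>>> drive_tool(
  targets=[
    [[0, 0, -0.6, 0, 0], [0, 0, -0.6, 0, 0], [0, 0, -0.4, 0, 0], [0, 0, -0.2, 0, 0], [0, 0, 0, 0, 0], [0, 0, 0, 0, 0]],
  ],
)

```text
t: 43.93
ee_pos: [0.6044, 0.0003, 0.1616]
ee_rot: [0.0, 0.698, 0.716, 0.0]
force: [0.9, 0.2, -1.1]
opening: 0.5
grasp_force: 0.0
```

>>> drive_tool(
  targets=[
    [[0, -0.12, -0.1, 0, 0], [0, 0, 0, 0, 0.5], [0, 0, 0, 0, 1], [0, 0, 0, 0, 1], [0, 0, 0, 0, 1], [0, 0, 0, 0, 1], [0, 0, 0, 0, 1], [0, 0, 0, 0, 1]],
  ],
  grip_force=60,
)

```text
t: 44.6
ee_pos: [0.6043, -0.0035, 0.1584]
ee_rot: [0.0, 0.698, 0.716, 0.0]
force: [-2.1, -0.5, 6.5]
opening: 0.127
grasp_force: 58.9
```

>>> drive_tool(
  targets=[
    [[0, 0, 0.2, 0, 1], [0, 0, 0.4, 0, 1], [0, 0, 0.5, 0, 1], [0, 0, 0.5, 0, 1], [0, 0, 0, 0, 1], [0, 0, 0, 0, 1]],
  ],
)

```text
t: 45.1
ee_pos: [0.6046, -0.0032, 0.207]
ee_rot: [0.0, 0.698, 0.716, 0.001]
force: [-0.2, 0.3, -1.2]
opening: 0.123
grasp_force: 58.6
```

```bash
python3 - <<'E'
from m import *
st(); bars(grab('scene'),.205); bars(grab('top'),.205)
E
```

```text
t45.10 p [ 0.6046 -0.0032  0.207 ] yax deg 1.5 tilt [ 0.002  0.001 -1.   ] q [-0.79  0.48  0.94  1.83 -0.44  1.05  0.34] F [-0.2  0.3 -1.2] op 0.123 g 58.6
bar n 674 slope dx/dy -0.0259 x at tcp 0.6078 y range -0.1503 0.1481 z 0.2016 zslope -0.001
bar n 223 slope dx/dy -0.0242 x at tcp 0.6028 y range -0.152 0.1462 z 0.2009 zslope 0.003
```

>>> drive_tool(
  targets=[
    [[-0.5, 0, 0, 0, 1], [-0.8, 0, 0, 0, 1], [-0.8, 0, 0, 0, 1], [-0.8, 0.2, 0, 0, 1], [-0.8, 0.3, 0, 0, 1], [-0.8, 0.3, 0, 0, 1], [-0.8, 0, 0, 0, 1], [-0.3, 0, 0, 0, 1]],
  ],
)

```text
t: 45.87
ee_pos: [0.4328, 0.0206, 0.2044]
ee_rot: [-0.001, 0.698, 0.716, -0.001]
force: [0.0, -0.4, -1.2]
opening: 0.127
grasp_force: 58.7
```

>>> drive_tool(
  targets=[
    [[0, 0, -0.7, 0, 1], [0, 0, -0.9, 0, 1], [0, 0, -0.9, 0, 1], [0, 0, -0.9, 0, 1], [0, 0, -0.9, 0, 1], [0, 0, -0.9, 0, 1], [0, 0, -0.6, 0, 1], [0, 0, 0, 0, 1]],
  ],
)

```text
t: 46.53
ee_pos: [0.434, 0.0197, 0.029]
ee_rot: [-0.001, 0.698, 0.716, -0.003]
force: [-2.6, -0.6, -1.6]
opening: 0.132
grasp_force: 58.7
```

>>> drive_tool(
  targets=[
    [[0, 0, -0.2, 0, 1], [0, 0, 0, 0, 1], [0, 0, 0, 0, 1], [0, 0, 0, 0, 1]],
  ],
)

```text
t: 46.87
ee_pos: [0.4367, 0.021, 0.0267]
ee_rot: [0.0, 0.698, 0.716, 0.001]
force: [1.1, -0.2, -1.1]
opening: 0.127
grasp_force: 58.8
```

>>> drive_tool(
  targets=[
    [[0, 0, -0.15, 0, 1], [0, 0, -0.1, 0, 1], [0, 0, 0, 0, 1], [0, 0, 0, 0, 1]],
  ],
)

```text
t: 47.2
ee_pos: [0.436, 0.0207, 0.0183]
ee_rot: [-0.0, 0.698, 0.716, -0.0]
force: [0.4, -0.4, -1.0]
opening: 0.126
grasp_force: 58.8
```

>>> drive_tool(
  targets=[
    [[0, 0, -0.04, 0, 1], [0, 0, 0, 0, 1], [0, 0, 0, 0, 1]],
  ],
)

```text
t: 47.45
ee_pos: [0.4362, 0.0206, 0.0173]
ee_rot: [-0.0, 0.698, 0.716, 0.0]
force: [-1.1, 0.1, 7.5]
opening: 0.128
grasp_force: 60.2
```

Contact with the mat. Release and lift clear.

>>> drive_tool(
  targets=[
    [[0, 0, 0, 0, 0.6], [0, 0, 0, 0, 0.4], [0, 0, 0, 0, 0.2], [0, 0, 0, 0, 0], [0, 0, 0, 0, 0], [0, 0, 0.4, 0, 0], [0, 0, 0.8, 0, 0], [0, 0, 0.9, 0, 0]],
  ],
)

```text
t: 48.12
ee_pos: [0.4353, 0.02, 0.0802]
ee_rot: [-0.0, 0.698, 0.716, -0.001]
force: [-0.0, 1.9, 1.4]
opening: 0.502
grasp_force: 0.0
```

>>> drive_tool(
  targets=[
    [[0, 0, 0.9, 0, 0], [0, 0, 0.9, 0, 0], [0, 0, 0.9, 0, 0], [0, 0, 0.9, 0, 0], [0, -0.9, 0, 0, 0], [0, -0.9, 0, 0, 0], [0, -0.9, 0, 0, 0], [0, -0.9, 0, 0, 0]],
  ],
)

```text
t: 48.78
ee_pos: [0.4361, -0.0876, 0.1883]
ee_rot: [-0.0, 0.697, 0.717, 0.001]
force: [0.2, -0.6, 0.2]
opening: 0.499
grasp_force: 0.0
```

>>> drive_tool(
  targets=[
    [[0, -0.9, 0, 0, 0], [0, -0.9, 0, 0, 0], [0, -0.9, 0, 0, 0], [0, -0.9, 0, 0, 0], [0, -0.9, 0, 0, 0], [0, -0.9, 0, 0, 0], [0, 0, 0, 0, 0], [0, 0, 0, 0, 0]],
  ],
)

```text
t: 49.45
ee_pos: [0.4353, -0.2511, 0.188]
ee_rot: [0.0, 0.699, 0.715, -0.0]
force: [-0.2, 0.3, 0.4]
opening: 0.498
grasp_force: 0.0
```

```bash
python3 - <<'E'
from m import *
st(); f=grab('scene','final'); lid(f,(.55,.66,-.11,-.038),.137); lid(f,(.55,.66,-.03,.04),.137)
p=cv2.resize(f['pixels'][140:340,60:420],None,fx=2.2,fy=2.2,interpolation=cv2.INTER_CUBIC)
cv2.imwrite('pics/finalc.png',np.clip(p[:,:,::-1].astype(float)*1.4,0,255).astype(np.uint8))
E
```

```text
t49.45 p [ 0.4353 -0.2511  0.188 ] yax deg 1.3 tilt [-0.001 -0.001 -1.   ] q [-0.49  0.33  1.07  2.07 -0.36  0.94  0.8 ] F [-0.2  0.3  0.4] op 0.498 g 0.0
321 [ 0.6126 -0.0631  0.1367] mid [ 0.606  -0.0654  0.1322] size [0.056 0.054 0.014]
322 [0.611  0.0016 0.1366] mid [ 6.050e-01 -2.000e-04  1.327e-01] size [0.055 0.054 0.014]
```

View pics/finalc.png

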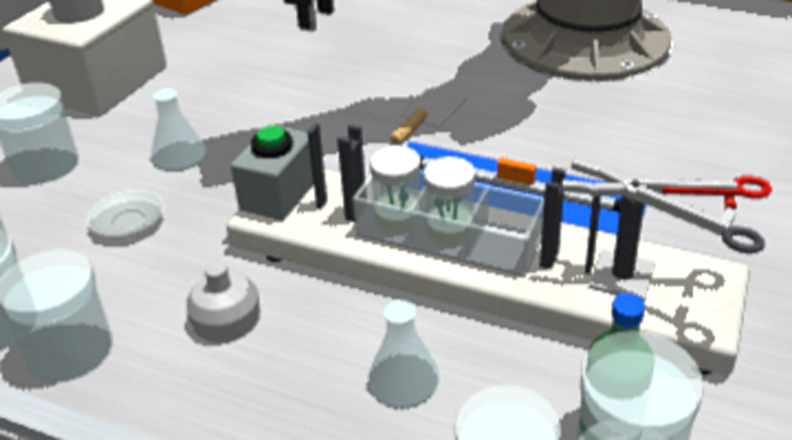

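The final view shows both jars in their pockets ((395,180), (450,195)), the clamp open, the bar on the mat (grip at (517,171)) and the bystanders in place.

```bash
python3 -c "
from bench import ctrl
print(ctrl.hand_in())"
```

```text
the job is handed in; nothing more can be done
None
```

I handed the job in at about 49 s: both jars are in their pockets, the clamp locked on its ratchet, the jog button was held down about 2.8 s, the clamp is open again, and the bar is back on the mat; one jar tipped in the grip on its first try and was set down and regrasped.

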